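# Dial open the jewellery strongbox

## Robot

A 6-joint arm with a two-finger parallel gripper is mounted at the origin on the work surface. World frame = base frame: x ahead of the robot, y to its left, z up, the work surface at z = 0. Lengths are in m, angles in rad, forces in N, time in s.
With the tool pointing down it reaches from about 0.25 to 0.85 m from the base axis. Payload 12.5 kg.
Tool frame: the origin (TCP) lies between the finger pads; the fingertips stand 14 mm ahead of it and the grasp point (between the pads) lies 5 mm behind it; z points along the fingers, y is the line along which they close (so a half turn about z gives the same grasp; the last joint's range is limited). The gripper opens to 93 mm and grips with 3 to 60 N. Pads are 15 mm wide; open, the fingers measure 128 mm over their backs; the gripper's body (75 mm by 188 mm) begins 65 mm behind the grasp point.
Start: joints at [-1.237, 0.351, 1.652, -0, 1.139, -0.085], TCP at [0.224, -0.502, 0.193] pointing down, gripper open.
Joint ranges: [-2.75, 2.75], [-0.79, 2.1], [0.01, 2.65], [-1.57, 4.71], [0.07, 3.14], [-2.87, 2.87]. Speed limits (rad/s): [2.22, 2.22, 2.79, 3.14, 3.14, 3.14].

## Interface

Orientations are given as [roll, pitch, yaw] about the fixed x, y, z axes, in that order (R = Rz(yaw) Ry(pitch) Rx(roll)).
In Python, from plant import status, read_camera, ticket gives the robot as it stands.
- The arm moves only by the tool play_rows, never from a script. Its argument "increments" is a list that holds one entry, the list of rows, each a list of 7 numbers: the shift along the tool's x, y, z in m, then the turn, a rotation vector about the tool's x, y, z in degrees, then the closure, from 0 (fully open) to 1 (shut). In form: [[[x, y, z, ax, ay, az, grip], ...]]. A call has 1 to 10 rows; each row shifts and turns the commanded pose from where the row before left it, along the tool's axes as they then stand; what a row does not reach is not made up. A row lasts 1/12 s, in which the tool goes at most 41.7 mm and 7.16 degrees, less where a joint would pass 70% of its speed; a pose out of reach is approached as far as the arm can. A call is refused whole if a number of a shift passes 0.0417 or a number of a turn 7.16, either way. A call with a gripper value outside its range is refused whole. The fingers move at their own pace and stop on an object; "squeeze" is the grip in N (left out, the last holds). Time passes only in rows, so rows that do not move let the fingers close. It gives the time, the measured TCP pose, the force, the opening and the grip force at its end, in the units of the state.
- status.sense(): the state, without advancing time (a new reading comes with each control period).
- read_camera(name): name is "scene" or "side" or "wrist"; returns a dict with "img" (480x640x3 uint8, red, green, blue), "range_z" (480x640 float32, m along the optical axis (not along the pixel's ray), 0 where there is no reading), "fx", "fy", "cx", "cy" (pixels), "rvec" (rotation vector, rad) and "tvec" (3), from world to camera coordinates, as OpenCV has them. Camera axes: x right, y down, z forward; pixel columns grow to the right and rows downward; lengths in m; the calibration is good to about 2 mm. A picture is of the moment at which its call begins.
- ticket.sign_off(): hands the job in; it is judged then, once.
The state is a dict: "t": time; "joint_pos": joint angles; "qd": joint speeds; "joint_efforts": joint torques, N m; "tcp_pos": TCP position; "tool_rot": TCP orientation; "ft_force": force on the tool from outside, world axes, zero at the start; "wrist_torque": the same for the moment, N m; "grip_width": finger opening in m; "grip_force": force on a finger pad.
Only numpy, scipy, OpenCV 4.12 (cv2) and the standard library are available. Lean on these libraries where they do the work, as an engineer would, in place of code of your own. Each camera call takes 0.05 s, during which the arm holds its last target. There are 200 camera calls.

## Task

Open the jewellery strongbox: turn its dial right (clockwise) two full turns and on to 12, then left one full turn and on to 20, so that 20 is passed once and met the second time, then right again, slowly, until the dial stops dead by itself, and do not force it. Then pull the slide knob on the lid fully back towards the dial against its spring, hold it there while you raise the lid by it to at least half open (about 45 degrees), and let go so that the lid stays open. Nothing may be forced, so push and pull gently throughout, and leave the other goods on the counter where they are.

Things in the scene. Friction and masses are not known exactly. Their poses are not given: they have to be found in the camera images.
- box: Dark steel strongbox, fixed, 220 mm deep (its x) by 280 mm wide (y) by 108 mm tall with its lid shut. Origin under its centre; its x points from its front (the slide knob's side, nearer the robot) to the lid's hinge, z up.
- dial (a joint): Black dial flat on the lid, 80 mm diameter, 40 white marks, endless. Value in rad, growing anticlockwise from above, whole turns counted. Number under the index = value x 40 / (2 pi) modulo 40; turning right (clockwise) counts down. Drag 0.05 to 0.1 N m. 12 and 20 must be met within 0.7 of a number. After a reversal the next wheel inside is dragged from 0.9 turn on; arrive slowly, as wheels coast.
- dial_peg (a point): Middle of the spinner peg that cranks the dial: a round upright steel peg, free to spin on its pin, standing on the dial's 0 mark, 12 mm diameter, 27 mm from the axis, 30 mm tall; this point is 15 mm above the dial face. At dial value v the peg is at angle v anticlockwise from box +x. The fingers may stay square to the box while it is cranked round.
- dial_axis (a point): Centre of the dial, on its face, 118 mm above the table; box axes while the lid is shut. A 24 mm hub stands 4 mm above it; the fixed ring round it, 100 mm wide, lies lower. The index is the black mark on the ring at box +x. After 12 and 20 the dial, turned right, is caught and stops dead at an unmarked number from 12.5 down past 0 to 39.5, new each day.
- slide (a joint): Sprung slide bolt in the lid, in m: 0 locked, grows as its knob is drawn back to the dial (box +x), end stop 0.014. Blocked near 0 until the combination catches; then it springs back by itself and rests near 0.006. The lid lifts only past 0.011, held there against about 2 N of spring; let go, it returns to about 0.006. The lock bears up to 15 N.
- slide_grip (a point): Centre of the slide's knob: a steel bar lying across the box (along its y), 26 mm long, 16 mm diameter, its centre 20 mm above the lid's top, on a 10 mm stem. 105 mm in front of the dial axis when locked. Pinched across its flat ends it turns between the fingers as the lid rises.
- lid (a joint): Lid, in rad: 0 shut, grows as its front edge (robot's side) rises, 1.35 fully open. Stiff hinge: it takes 6 to 9 N at the knob to raise and stays where it is left. Its top is 108 mm above the table when shut.
- lid_hinge (a point): Middle of the lid's hinge line, along the box's y at the far upper rim, 100 mm above the table. With the lid shut the knob's centre lies 190 mm in front of it (less the slide's travel) and 28 mm above it.
- ring_cone: Bystander: white ceramic ring cone, 52 mm foot, 75 mm tall; origin under its centre
- gift_box: Bystander: square cardboard gift box, 89 mm wide, 50 mm tall; origin under its centre
- scent_bottle: Bystander: green glass scent bottle, 42 mm diameter, 100 mm tall; origin under its centre
- bangle: Bystander: brass bangle lying flat, 70 mm diameter, 10 mm tall; origin under its centre

How it is judged:
On the way, in this order (a step that is already met when the one before it is completed fails the run):
1. the combination is dialed: the dial is caught and the slide has dropped back by itself, over 3 mm (value of joint slide above 0.003 m), for 0.2 s.
2. the slide is drawn past 11 mm with the lid still shut (value of joint slide above 0.011 m and value of joint lid below 0.1 rad), for 0.1 s.
3. the lid is raised (value of joint lid above 0.7 rad), for 0.1 s.
At the end, for the whole second after the job is handed in: The lid stands open by itself at 0.7 rad (40 degrees) or more and at rest, with nothing holding it (value of joint lid above 0.7 rad and velocity of joint lid between -0.05 and 0.05 rad/s); the robot touches nothing.
It fails at once if the lock is forced: over 15 N inside it between the slide bolt and the dial's wheels or the box (contact force between slide and box above 15 N).
It fails at once if a bystander is moved over 30 mm or tipped (distance of any of ring_cone, gift_box, scent_bottle, bangle from where it was at the start of the episode above 0.03 m).
It also fails if it takes over 70 s, if anything falls off the work surface, if the arm or the gripper's body presses on something with over 40 N, if the wrist force passes 120 N, or if a joint passes its speed limit or range.

## Working session

There is one attempt and no reset: what is moved stays moved. The work goes in short steps, Python scripts to look and compute and a tool call to move; the robot and the scene stay as the last step left them, time stands still between calls to the robot, and variables do not carry over. Pictures are saved under pics/ and viewed, at most 10 in all, crops included, and the job is handed in when it is done.

Besides the shell and the picture viewer there is one more tool, called after "Emit:" as name([rows], argument=value, ...), one row to a line, values as JSON. play_rows: Moves the arm, as the interface text tells. Its arguments: {"type":"object","properties":{"increments":{"type":"array"},"squeeze":{"type":"number"}},"required":["increments"]}

```bash
mkdir -p pics
cat > h.py <<'E'
import numpy as np, cv2
from plant import status, read_camera, ticket
def cam(n):
    c=read_camera(n); c['R']=cv2.Rodrigues(np.array(c['rvec'],float))[0]; c['t']=np.array(c['tvec'],float).ravel()
    c['o']=-c['R'].T@c['t']; return c
def save(c,f,crop=None,s=1):
    im=c['img'][...,::-1]
    if crop: a,b,d,e=crop; im=im[b:e,a:d]
    cv2.imwrite('pics/'+f,cv2.resize(im,None,fx=s,fy=s))
def ray(c,u,v): return c['R'].T@np.array([(u-c['cx'])/c['fx'],(v-c['cy'])/c['fy'],1.])
def plane(c,u,v,z):
    d=ray(c,u,v); return c['o']+d*(z-c['o'][2])/d[2]
def pt(c,u,v): return c['o']+ray(c,u,v)*c['range_z'][int(round(v)),int(round(u))]
def proj(c,p):
    q=c['R']@np.array(p)+c['t']; return np.array([c['fx']*q[0]/q[2]+c['cx'],c['fy']*q[1]/q[2]+c['cy']])
def cloud(c):
    v,u=np.mgrid[0:480,0:640]; z=c['range_z']
    q=np.stack([(u-c['cx'])/c['fx']*z,(v-c['cy'])/c['fy']*z,z],-1)-c['t']
    return q@c['R']
E
python3 - <<'E'
from h import *
print(status.sense())
for n in ['scene','side']:
    c=cam(n); save(c,n+'0.png'); print(n,c['o'],ray(c,320,240),c['fx'])
E
```

```text
{'t': 0.0, 'joint_pos': array([-1.23666147e+00,  3.51261379e-01,  1.65240700e+00, -1.71290543e-05,
        1.13908599e+00, -8.46362913e-02]), 'qd': array([-0.00026305, -0.00017361,  0.00084313,  0.00018109, -0.00019806,
       -0.00031339]), 'joint_efforts': array([-3.34703560e-03, -4.97326720e+01, -2.85256058e+01,  6.97652763e-02,
        2.57158797e-02, -1.15899470e-04]), 'tcp_pos': array([ 0.22353195, -0.50212867,  0.19259417]), 'tool_rot': array([-3.14043379e+00, -8.27120798e-05,  4.18778276e-01]), 'ft_force': array([-0.23277986,  0.37997233,  0.66010835]), 'wrist_torque': array([ 0.02416631, -0.05379199,  0.04075954]), 'grip_force': 0.0, 'grip_width': 0.0928401134586422}
scene [ 1.2382818  -0.0083703   0.63573415] [-0.77705494  0.02944476 -0.62876188] 482.0216743193344
side [ 0.45026932 -0.9594167   0.65979815] [ 0.12436636  0.87068741 -0.47608391] 548.0880077142905
```

View pics/scene0.png

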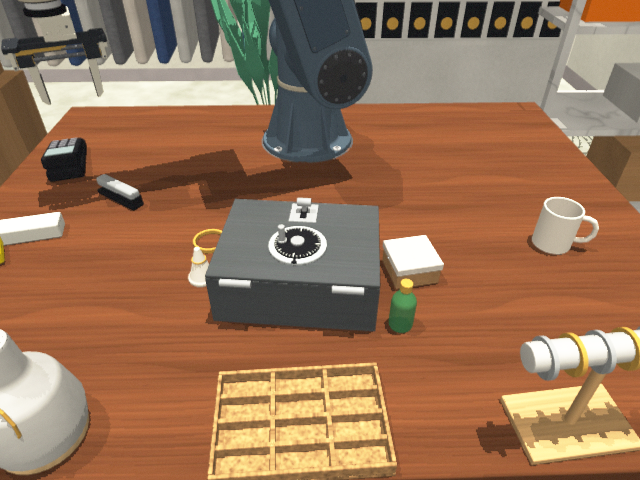

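View pics/side0.png

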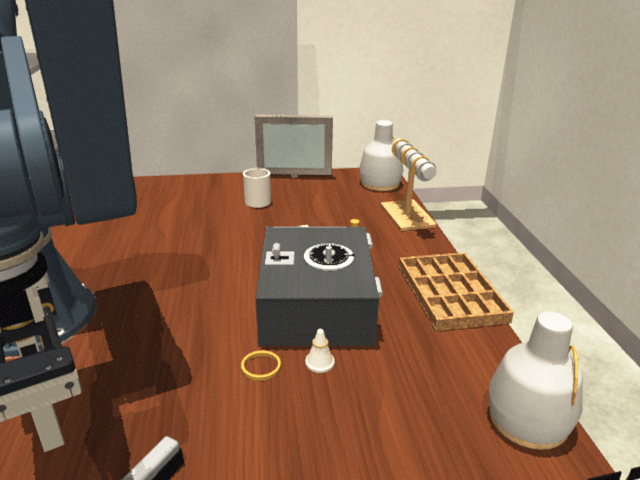

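Run:
```python
from h import *
for n in ['scene','side']:
    c=cam(n); P=cloud(c); ok=(c['range_z']>0)&(abs(P[...,0]-.5)<.25)&(abs(P[...,1])<.25)
    top=ok&(P[...,2]>.098)&(P[...,2]<.114)
    lab=cv2.connectedComponentsWithStats(top.astype(np.uint8)); i=1+np.argmax(lab[2][1:,4]); m=lab[1]==i
    q=P[m]; print(n,'topz',np.median(q[:,2]),cv2.minAreaRect(q[:,:2].astype(np.float32)))
    x0,y0,w,h=lab[2][i,:4]
    im=c['img'].astype(int); win=np.zeros_like(m); win[y0:y0+h,x0:x0+w]=1
    wh=(im.min(-1)>170)&win
    print('white comps')
    L=cv2.connectedComponentsWithStats(wh.astype(np.uint8))
    for k in range(1,L[0]):
        if L[2][k,4]>25:
            s=P[(L[1]==k)&ok]; print(L[2][k],L[3][k],np.median(s,0) if len(s) else None)
    hi=ok&win&(P[...,2]>.126)&(P[...,2]<.16)
    L=cv2.connectedComponentsWithStats(hi.astype(np.uint8))
    for k in range(1,L[0]):
        if L[2][k,4]>8:
            s=P[L[1]==k]; print('hi',L[2][k],s.mean(0),s.min(0),s.max(0))
    save(c,n+'1.png',(x0,y0-30,x0+w,y0+h),4)
```

```text
scene topz 0.1080463794966702 ((0.5806971192359924, -0.02064080536365509), (0.27984464168548584, 0.23355506360530853), 83.40476989746094)
white comps
[289 199  30  24 410] [303.69512195 211.53902439] [ 0.50592289 -0.01049235  0.10922775]
[278 224   7   5  26] [280.69230769 226.07692308] [ 0.59671731 -0.04950359  0.14778044]
[285 226  42  38 375] [311.57333333 244.792     ] [0.60952533 0.00608    0.11413776]
[268 231  25  33 246] [276.95121951 249.62195122] [ 0.62029237 -0.06038218  0.11394247]
[291 236  13   9  97] [296.97938144 239.79381443] [ 0.6015496  -0.02328081  0.12179887]
[205 262   4  12  27] [205.88888889 266.40740741] [ 0.56616138 -0.19462522  0.03393477]
[219 279  32   7 165] [234.24242424 281.85454545] [ 0.68140032 -0.12330316  0.10282676]
[332 286  32   7 172] [347.74418605 288.79651163] [0.70206463 0.05551423 0.10296709]
hi [297 199  15   7  92] [ 0.50235299 -0.01065494  0.13189074] [ 0.49315231 -0.023469    0.12624321] [0.50731659 0.00260229 0.13689129]
hi [278 224   7  15  92] [ 0.59902055 -0.04949327  0.13992999] [ 0.59067833 -0.05517046  0.12614536] [ 0.60334351 -0
[... 262 characters left out ...]
 243   7   7  38] [275.63157895 246.18421053] [ 0.49749738 -0.01173262  0.13288027]
[304 244  50  25 292] [324.64726027 260.60616438] [ 0.58305252 -0.05209374  0.1125289 ]
[340 245  13  10  40] [346.975 249.625] [ 0.64304344 -0.00354947  0.1119251 ]
[265 252  29  12 225] [279.93333333 258.04444444] [ 0.50859388 -0.01793273  0.10715441]
[375 277   7  15  55] [377.90909091 284.43636364] [ 0.67961835 -0.12521794  0.10176385]
hi [272 243   8  11  67] [ 0.4970853  -0.01661981  0.13164963] [ 0.4892905  -0.02912937  0.12618925] [0.5044479  0.00133864 0.13579492]
hi [325 246   7  13  72] [ 0.59515445 -0.05432005  0.1380211 ] [ 0.58985983 -0.05947812  0.12655346] [ 0.60195613 -0.04580814  0.14816832]
```

View pics/scene1.png

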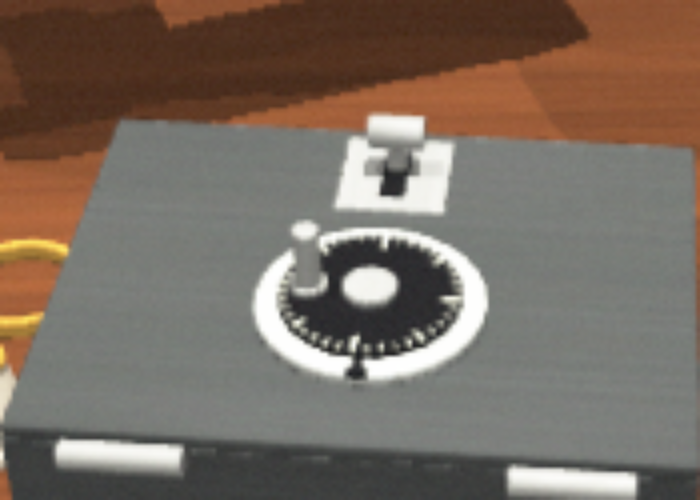

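The scene crop shows the lid: knob around scene pixel (303,203), hub at (297,240), peg at (281,226–245) on the −y side of the dial, and the index mark at about (294,267). Box yaw is about −6.6°.

Emit:
play_rows([
  [[0,0,-0.02,0,0,6.13,0],[0,0,-0.02,0,0,6.13,0],[0,0,-0.02,0,0,6.13,0],[0,0,-0.02,0,0,6.13,0],[0,0,-0.02,0,0,6.13,0],[0.02,-0.031,0,0,0,0,0],[0.02,-0.031,0,0,0,0,0],[0.02,-0.031,0,0,0,0,0],[0.02,-0.031,0,0,0,0,0],[0.02,-0.031,0,0,0,0,0]],
])

```text
t: 1.03
tcp_pos: [0.3417, -0.3585, 0.2931]
tool_rot: [-3.142, 0.0, -0.117]
ft_force: [-0.5, -0.2, -0.3]
grip_width: 0.093
grip_force: 0.0
```

Emit:
play_rows([
  [[0.022,-0.0337,0,0,0,0,0],[0.022,-0.0337,0,0,0,0,0],[0.022,-0.0337,0,0,0,0,0],[0.022,-0.0337,0,0,0,0,0],[0.022,-0.0337,0,0,0,0,0],[0.022,-0.0337,0,0,0,0,0],[0.022,-0.0337,0,0,0,0,0],[0.022,-0.0337,0,0,0,0,0],[0.022,-0.0337,0,0,0,0,0],[0.022,-0.0337,0,0,0,0,0]],
])

```text
t: 1.87
tcp_pos: [0.5994, -0.0489, 0.293]
tool_rot: [3.142, 0.0, -0.116]
ft_force: [1.1, -0.7, 0.4]
grip_width: 0.093
grip_force: 0.0
```

Run:
```python
from h import *
c=cam('wrist'); s=status.sense(); print(s['t'],s['tcp_pos'],s['tool_rot'],s['ft_force'],c['o'])
save(c,'w1.png'); print(proj(c,[.6015,-.023,.122]),proj(c,[.596,-.05,.148]),proj(c,[.498,-.0115,.136]))
```

```text
1.9167 [ 0.60241412 -0.04412877  0.29235775] [-3.13945432e+00 -3.29781651e-04 -1.13004846e-01] [-0.70176425  4.42513112 -1.22267677] [ 0.67255344 -0.05686043  0.48581091]
[292.24893958 210.54925769] [319.70236361 218.55503764] [293.73049872 311.18811067]
```

View pics/w1.png

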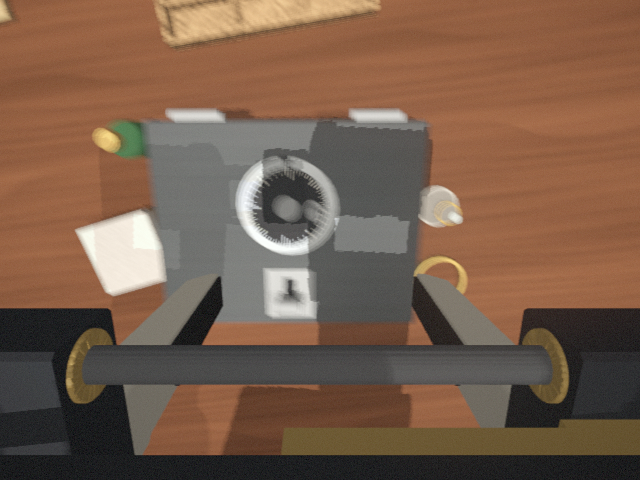

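The wrist picture shows the dial ring centred near (288,205), hub at about (287,208), peg to its right at about (315,212), and the knob plate at about (290,292). It is blurred by motion, so I'll settle the arm and measure.

Emit:
play_rows([
  [[0,0,0.01,0,0,0,0],[0,0,0.01,0,0,0,0],[0,0,0.01,0,0,0,0],[0,0,0,0,0,0,0],[0,0,0,0,0,0,0],[0,0,0,0,0,0,0]],
])

```text
t: 2.42
tcp_pos: [0.5983, -0.0517, 0.2635]
tool_rot: [3.142, -0.0, -0.117]
ft_force: [0.6, 0.1, 0.5]
grip_width: 0.093
grip_force: 0.0
```

Run:
```python
from h import *
c=cam('wrist'); s=status.sense(); print(s['t'],s['tcp_pos'],s['tool_rot'],s['ft_force'])
save(c,'w2.png',(210,120,400,345),3)
P=cloud(c); z=c['range_z']; ok=(z>0)
im=c['img'].astype(int)
u0,v0=proj(c,[.6015,-.023,.112]); vv,uu=np.mgrid[0:480,0:640]
m=((im.min(-1)>140)&(np.hypot(uu-u0,vv-v0)<75)).astype(np.uint8)
m=cv2.morphologyEx(m,cv2.MORPH_CLOSE,np.ones((5,5)))
cs=max(cv2.findContours(m,cv2.RETR_EXTERNAL,cv2.CHAIN_APPROX_NONE)[0],key=cv2.contourArea)
e=cv2.fitEllipse(cv2.convexHull(cs)); print('ring',e)
q=P[(m>0)&ok]; print('ringz',np.median(q[:,2])); 
for zz in (.110,.113): print(zz,plane(c,*e[0],zz))
top=ok&(P[...,2]>.103)&(P[...,2]<.114)&(abs(P[...,0]-.58)<.2)&(abs(P[...,1])<.2)
print('lid',cv2.minAreaRect(P[top][:,:2].astype(np.float32)),np.median(P[top][:,2]))
hi=ok&(P[...,2]>.125)&(P[...,2]<.16)&(abs(P[...,0]-.58)<.13)&(abs(P[...,1]+.02)<.08)
L=cv2.connectedComponentsWithStats(hi.astype(np.uint8))
for k in range(1,L[0]):
    if L[2][k,4]>8:
        s=P[L[1]==k]; zt=np.percentile(s[:,2],95); t=s[s[:,2]>zt-.006]; print('hi',L[2][k],L[3][k],s.min(0),s.max(0),'top',t.mean(0),cv2.minAreaRect(t[:,:2].astype(np.float32)))
hb=ok&(abs(P[...,2]-.1215)<.002)&(np.hypot(P[...,0]-.6015,P[...,1]+.023)<.018); print('hub',P[hb].mean(0),hb.sum(),cv2.minEnclosingCircle(P[hb][:,:2].astype(np.float32)))
```

```text
2.4667 [ 0.59850719 -0.05149263  0.26370897] [ 3.14155771e+00 -8.24195676e-04 -1.17088374e-01] [0.83799724 0.84500646 0.94584838]
ring ((286.1403503417969, 213.0417938232422), (102.69000244140625, 106.12367248535156), 107.52022552490234)
ringz 0.11534661891920381
0.11 [ 0.6022262  -0.02121007  0.11      ]
0.113 [ 0.60282481 -0.02154304  0.113     ]
lid ((0.5844336748123169, 0.005896270275115967), (0.33000901341438293, 0.22827976942062378), 83.22356414794922) 0.10918082970077642
hi [308 213  14  19 206] [314.13106796 222.40776699] [ 0.59108862 -0.05377078  0.12502447] [ 0.60238466 -0.04230634  0.15049161] top [ 0.59709312 -0.04796477  0.14859877] ((0.596737265586853, -0.04822125285863876), (0.011237232014536858, 0.010899811051785946), 83.751220703125)
hi [274 314  27  17 453] [287.03532009 321.99558499] [ 0.48908876 -0.02261531  0.12562393] [0.50680365 0.00374811 0.13859589] top [ 0.49936007 -0.00956662  0.13526794] ((0.4980699121952057, -0.009364903904497623), (0.025464827194809914, 0.015234250575304031), 82.8973617553711)
hub [ 0.6019317  -0.02317851  0.12169816] 566 ((0.6015409231185913, -0.022980893030762672), 0.018016302958130836)
```

View pics/w2.png

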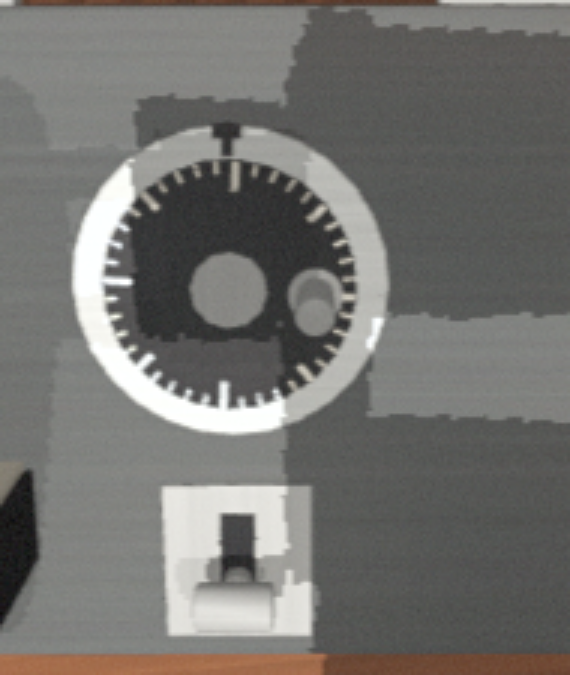

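Emit:
play_rows([
  [[-0.001,-0.0015,0.012,0,0,0,0.2],[-0.0011,-0.0016,0.014,0,0,0,0.4],[0,0,0.014,0,0,0,0.5],[0,0,0.014,0,0,0,0.6],[0,0,0.014,0,0,0,0.6],[0,0,0.014,0,0,0,0.6],[0,0,0.014,0,0,0,0.6],[0,0,0.013,0,0,0,0.6],[0,0,0.01,0,0,0,0.6],[0,0,0.0047,0,0,0,0.6]],
], squeeze=8)

```text
t: 3.3
tcp_pos: [0.5964, -0.0477, 0.1385]
tool_rot: [-3.142, 0.001, -0.116]
ft_force: [-0.1, -0.7, -0.2]
grip_width: 0.0376
grip_force: 0.0
```

Emit:
play_rows([
  [[0,0,0,0,0,0,0.7],[0,0,0,0,0,0,0.8],[0,0,0,0,0,0,0.9],[0,0,0,0,0,0,1],[0,0,0,0,0,0,1],[0,0,0,0,0,0,1]],
], squeeze=8)

```text
t: 3.8
tcp_pos: [0.597, -0.0475, 0.1398]
tool_rot: [3.142, -0.001, -0.116]
ft_force: [0.6, -0.0, -0.2]
grip_width: 0.0025
grip_force: 0.0
```

Run:
```python
from h import *
c=cam('wrist'); s=status.sense(); print(s['t'],s['tcp_pos'],s['tool_rot'],s['ft_force'],s['grip_width'],s['grip_force'])
save(c,'w3.png')
```

```text
3.85 [ 0.59692495 -0.04752314  0.13971989] [ 3.14157047e+00 -4.25535607e-04 -1.16135910e-01] [-0.07702515  0.56185558 -0.04884803] 0.0008344790408214778 0.0
```

View pics/w3.png

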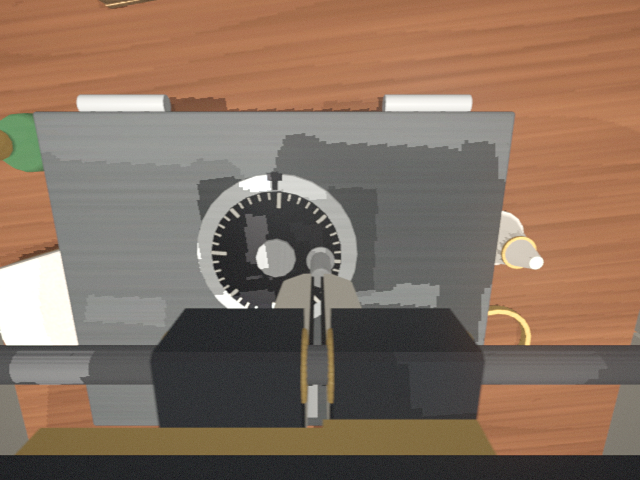

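The picture shows the fingers shut at (318,290) just in front of the peg at (320,262): they missed it along x. I'll measure the offset from here.

Run:
```python
from h import *
c=cam('wrist'); s=status.sense(); t=s['tcp_pos']; print(t,proj(c,t),proj(c,t-[0,0,.014]))
P=cloud(c)
for v in range(250,300,4): print(v,[np.round(P[v,u],4).tolist() for u in (308,320,332)])
for n in ['scene','side']:
    c=cam(n);P=cloud(c);ok=(c['range_z']>0)&(P[...,2]>.135)&(P[...,2]<.152)&(np.hypot(P[...,0]-.6,P[...,1]+.048)<.03)
    L=cv2.connectedComponentsWithStats(ok.astype(np.uint8))
    for k in range(1,L[0]): print(n,L[2][k],P[L[1]==k].mean(0),P[L[1]==k].min(0),P[L[1]==k].max(0))
c=cam('scene'); save(c,'s3.png',(240,180,360,280),6)
```

```text
[ 0.5968788  -0.04749704  0.13961282] [318.52270618 270.57654611] [318.46093755 262.15424179]
250 [[0.6031, -0.0418, 0.1192], [0.6028, -0.0491, 0.1207], [0.6012, -0.0563, 0.1184]]
254 [[0.6015, -0.0417, 0.1222], [0.6017, -0.049, 0.1252], [0.5992, -0.056, 0.1203]]
258 [[0.5988, -0.0414, 0.1216], [0.6017, -0.0489, 0.1324], [0.5968, -0.0558, 0.1206]]
262 [[0.5963, -0.0411, 0.1216], [0.6019, -0.0489, 0.1397], [0.5944, -0.0555, 0.1211]]
266 [[0.5937, -0.0407, 0.1214], [0.6021, -0.0489, 0.1469], [0.5915, -0.0552, 0.1202]]
270 [[0.5902, -0.0402, 0.119], [0.6006, -0.0487, 0.1487], [0.5885, -0.0549, 0.1191]]
274 [[0.6058, -0.0434, 0.1663], [0.5985, -0.0485, 0.1493], [0.5862, -0.0547, 0.1199]]
278 [[0.6064, -0.0436, 0.1729], [0.604, -0.049, 0.1686], [0.6046, -0.0547, 0.1716]]
282 [[0.6063, -0.0437, 0.1774], [0.6042, -0.0489, 0.1739], [0.605, -0.0545, 0.1773]]
286 [[0.6066, -0.0439, 0.1828], [0.6044, -0.0489, 0.179], [0.6043, -0.0543, 0.1801]]
290 [[0.6062, -0.0439, 0.1862], [0.6044, -0.0489, 0.1834], [0.605, -0.0541, 0.186]]
294 [[0.6058, -0.0439, 0.1894], [0.604, -0.0488, 0.1868], [0.6049, -0.054, 0.19]]
298 [[0.6062, -0.0441, 0.1943], [0.604, -0.0488, 0.1908], [0.6051, -0.0538, 0.1943]]
scene [278 224   7  11  64] [ 0.59853331 -0.04948219  0.14388931] [ 0.59076209 -0.05489813  0.13500303] [ 0.60345    -0.04428292  0.14959   ]
side [325 246   7   9  47] [ 0.59535254 -0.05373346  0.14173954] [ 0.58971806 -0.06030744  0.13550135] [ 0.60171079 -0.04524319  0.14734757]
```

View pics/s3.png

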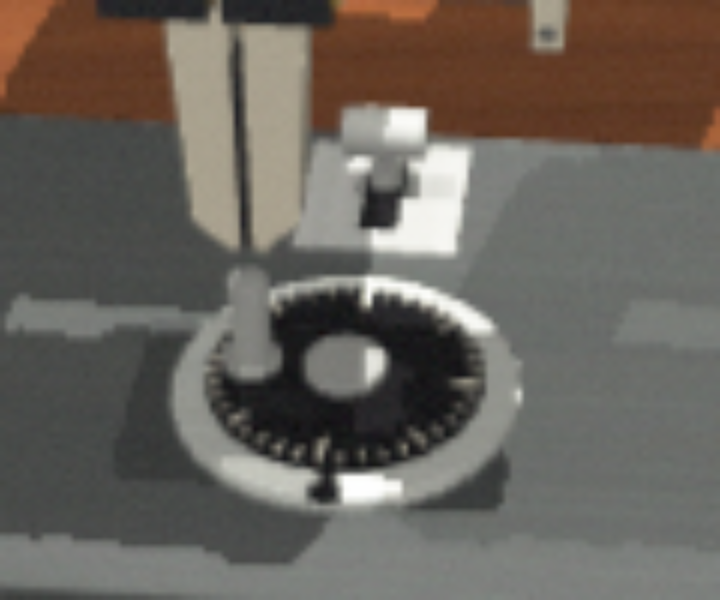

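The scene crop shows the fingertips ending above the peg top (crop pixel (240,248) against (250,270)), so they look higher than stated. I'll open the fingers and measure the tip height.

Emit:
play_rows([
  [[0,0,0,0,0,0,0.7],[0,0,0,0,0,0,0.6],[0,0,0,0,0,0,0.6],[0,0,0,0,0,0,0.6]],
])

```text
t: 4.38
tcp_pos: [0.5968, -0.0475, 0.1394]
tool_rot: [-3.142, 0.0, -0.116]
ft_force: [0.4, -0.6, -0.6]
grip_width: 0.0226
grip_force: 0.0
```

```bash
cat > tip.py <<'E'
from h import *
s=status.sense(); t=s['tcp_pos']; print(s['t'],t,s['grip_width'],s['ft_force'])
ex=np.array([.9933,-.116,0]); ey=np.array([.116,.9933,0])
for n in ['scene','side','wrist']:
    c=cam(n);P=cloud(c);d=P-t; bx=d@ex; by=d@ey
    ok=(c['range_z']>0)&(abs(bx)<.014)&(abs(by)<.07)&(P[...,2]>.11)&(P[...,2]<.21)
    for lo in np.arange(-.06,.06,.008):
        m=ok&(by>=lo)&(by<lo+.008)
        z=P[...,2][m]; z=z[z>.124]
        if len(z)>5: print(n,round(lo,3),len(z),'zmin %.4f p50 %.4f zmax %.4f'%(z.min(),np.median(z),z.max()), 'bx %.4f %.4f'%(bx[m].min(),bx[m].max()))
E
python3 tip.py
```

```text
4.3833 [ 0.59681067 -0.04751183  0.13943066] 0.022566526666916338 [ 0.43550843 -0.59945961 -0.62424861]
scene -0.028 85 zmin 0.1707 p50 0.1935 zmax 0.2100 bx -0.0124 0.0126
scene -0.02 113 zmin 0.1653 p50 0.1871 zmax 0.2092 bx -0.0126 0.0140
scene -0.012 72 zmin 0.1276 p50 0.1751 zmax 0.2085 bx -0.0121 0.0132
scene -0.004 72 zmin 0.1245 p50 0.1392 zmax 0.1490 bx -0.0135 0.0137
scene 0.004 16 zmin 0.1654 p50 0.1888 zmax 0.2085 bx -0.0130 0.0140
scene 0.012 111 zmin 0.1660 p50 0.1898 zmax 0.2097 bx -0.0128 0.0137
scene 0.02 96 zmin 0.1707 p50 0.1934 zmax 0.2100 bx -0.0080 0.0137
side -0.036 157 zmin 0.1714 p50 0.1927 zmax 0.2097 bx -0.0097 0.0087
side -0.028 44 zmin 0.1651 p50 0.1751 zmax 0.2084 bx -0.0123 0.0128
side -0.012 65 zmin 0.1242 p50 0.1364 zmax 0.1480 bx -0.0139 0.0133
side -0.004 13 zmin 0.1305 p50 0.1421 zmax 0.1464 bx -0.0137 0.0137
wrist -0.036 60 zmin 0.1748 p50 0.1942 zmax 0.2024 bx -0.0135 0.0125
wrist -0.028 740 zmin 0.1678 p50 0.1931 zmax 0.2100 bx -0.0133 0.0139
wrist -0.02 982 zmin 0.1656 p50 0.1923 zmax 0.2099 bx -0.0140 0.0140
wrist -0.012 103 zmin 0.1246 p50 0.1460 zmax 0.1502 bx -0.0138 0.0139
wrist -0.004 470 zmin 0.1240 p50 0.1482 zmax 0.1508 bx -0.0061 0.0139
wrist 0.004 48 zmin 0.1254 p50 0.1457 zmax 0.1499 bx -0.0139 0.0140
wrist 0.012 797 zmin 0.1241 p50 0.1916 zmax 0.2099 bx -0.0140 0.0140
wrist 0.02 832 zmin 0.1240 p50 0.1927 zmax 0.2099 bx -0.0139 0.0140
wrist 0.028 239 zmin 0.1240 p50 0.1897 zmax 0.2053 bx -0.0120 0.0139
```

All three cameras agree that the fingertips are at z≈0.165, about 39 mm higher than the reported TCP and the stated tool length imply. I'll trust the cameras and descend in two stages, watching the force.

Emit:
play_rows([
  [[0,0.0005,0,0,0,0,0.6],[0,0,0.005,0,0,0,0.6],[0,0,0.005,0,0,0,0.6],[0,0,0.005,0,0,0,0.6],[0,0,0.005,0,0,0,0.6],[0,0,0,0,0,0,0.6]],
])

```text
t: 5.03
tcp_pos: [0.5961, -0.0479, 0.118]
tool_rot: [-3.142, 0.002, -0.116]
ft_force: [0.3, -1.0, 0.2]
grip_width: 0.0372
grip_force: 0.0
```

```bash
python3 tip.py | egrep -v wrist
```

```text
5.0333 [ 0.59608867 -0.04792729  0.11800553] 0.03720427644190321 [ 0.29594514 -0.98293213  0.17212572]
scene -0.036 121 zmin 0.1505 p50 0.1843 zmax 0.2093 bx 0.0049 0.0111
scene -0.028 177 zmin 0.1424 p50 0.1795 zmax 0.2098 bx -0.0139 0.0139
scene -0.02 81 zmin 0.1442 p50 0.1767 zmax 0.2036 bx -0.0138 0.0133
scene -0.012 23 zmin 0.1245 p50 0.1402 zmax 0.1484 bx -0.0122 0.0134
scene -0.004 73 zmin 0.1243 p50 0.1396 zmax 0.1491 bx -0.0126 0.0136
scene 0.012 25 zmin 0.1449 p50 0.1747 zmax 0.2023 bx -0.0137 0.0138
scene 0.02 162 zmin 0.1446 p50 0.1795 zmax 0.2099 bx -0.0082 0.0139
scene 0.028 141 zmin 0.1509 p50 0.1831 zmax 0.2097 bx -0.0135 0.0136
side -0.044 97 zmin 0.1524 p50 0.1863 zmax 0.2001 bx -0.0092 0.0088
side -0.036 145 zmin 0.1459 p50 0.1673 zmax 0.1982 bx -0.0093 0.0092
side -0.012 22 zmin 0.1244 p50 0.1283 zmax 0.1324 bx -0.0133 0.0139
side 0.012 10 zmin 0.1446 p50 0.1562 zmax 0.1665 bx -0.0128 0.0131
```

Emit:
play_rows([
  [[0,0,0.006,0,0,0,0.6],[0,0,0.006,0,0,0,0.6],[0,0,0.005,0,0,0,0.6],[0,0,0,0,0,0,0.6],[0,0,0,0,0,0,0.75],[0,0,0,0,0,0,0.85],[0,0,0,0,0,0,1],[0,0,0,0,0,0,1],[0,0,0,0,0,0,1]],
], squeeze=8)

```text
t: 5.93
tcp_pos: [0.5968, -0.0493, 0.1028]
tool_rot: [3.139, -0.0, -0.116]
ft_force: [-1.5, -5.6, -0.9]
grip_width: 0.0118
grip_force: 8.0
```

```bash
python3 tip.py | egrep -v wrist
```

```text
5.9333 [ 0.59679884 -0.04929538  0.10279615] 0.011779881628468757 [-1.52352886 -5.5556347  -0.91392756]
scene -0.028 36 zmin 0.1474 p50 0.1798 zmax 0.1985 bx -0.0109 0.0117
scene -0.02 152 zmin 0.1319 p50 0.1662 zmax 0.1984 bx -0.0128 0.0135
scene -0.012 216 zmin 0.1265 p50 0.1698 zmax 0.2100 bx -0.0115 0.0121
scene -0.004 74 zmin 0.1244 p50 0.1401 zmax 0.1501 bx -0.0060 0.0134
scene 0.004 127 zmin 0.1242 p50 0.1613 zmax 0.1971 bx -0.0066 0.0139
scene 0.012 158 zmin 0.1243 p50 0.1659 zmax 0.1974 bx -0.0118 0.0135
scene 0.02 63 zmin 0.1385 p50 0.1759 zmax 0.1982 bx -0.0105 0.0132
side -0.028 176 zmin 0.1354 p50 0.1571 zmax 0.1775 bx -0.0125 0.0125
side -0.02 23 zmin 0.1300 p50 0.1350 zmax 0.1677 bx -0.0122 0.0128
```

The peg is gripped (width 11.8 mm). The arm gives about 1 mm per 4 N, so it's gentle. Next I'll generate the crank rows.

```bash
cat > gen.py <<'E'
import numpy as np, sys, json
# gen(angles list deg, pos0): rows in tool axes; pos = commanded position rel. to axis (box frame)
def gen(p0,angs,r=.027,g=1):
    p=np.array(p0,float); out=[]
    for a in np.radians(angs):
        d=np.round(r*np.array([np.cos(a),np.sin(a)])-p,4); p=p+d
        out.append([round(d[0],4),round(-d[1],4),0,0,0,0,g])
    return out,p
E
python3 - <<'E'
from gen import *
a=-94.5-np.cumsum([4,8]+[12]*28)
p=[-.0022,-.0262]
for i in range(3):
    o,p=gen(p,a[10*i:10*i+10]); print(a[10*i+9],p); print(json.dumps([o]))
E
```

```text
-202.5 [-0.0249  0.0103]
[[[-0.0018, 0.0005, 0, 0, 0, 0, 1], [-0.0037, -0.0008, 0, 0, 0, 0, 1], [-0.0052, -0.0022, 0, 0, 0, 0, 1], [-0.0046, -0.0032, 0, 0, 0, 0, 1], [-0.0039, -0.0041, 0, 0, 0, 0, 1], [-0.003, -0.0048, 0, 0, 0, 0, 1], [-0.0019, -0.0053, 0, 0, 0, 0, 1], [-0.0007, -0.0056, 0, 0, 0, 0, 1], [0.0005, -0.0056, 0, 0, 0, 0, 1], [0.0016, -0.0054, 0, 0, 0, 0, 1]]]
-322.5 [0.0214 0.0164]
[[[0.0026, -0.005, 0, 0, 0, 0, 1], [0.0037, -0.0043, 0, 0, 0, 0, 1], [0.0045, -0.0034, 0, 0, 0, 0, 1], [0.0051, -0.0025, 0, 0, 0, 0, 1], [0.0055, -0.0013, 0, 0, 0, 0, 1], [0.0056, -0.0001, 0, 0, 0, 0, 1], [0.0056, 0.001, 0, 0, 0, 0, 1], [0.0052, 0.0022, 0, 0, 0, 0, 1], [0.0046, 0.0032, 0, 0, 0, 0, 1], [0.0039, 0.0041, 0, 0, 0, 0, 1]]]
-442.5 [ 0.0035 -0.0268]
[[[0.003, 0.0048, 0, 0, 0, 0, 1], [0.0019, 0.0053, 0, 0, 0, 0, 1], [0.0007, 0.0056, 0, 0, 0, 0, 1], [-0.0005, 0.0056, 0, 0, 0, 0, 1], [-0.0016, 0.0054, 0, 0, 0, 0, 1], [-0.0026, 0.005, 0, 0, 0, 0, 1], [-0.0037, 0.0043, 0, 0, 0, 0, 1], [-0.0045, 0.0034, 0, 0, 0, 0, 1], [-0.0051, 0.0025, 0, 0, 0, 0, 1], [-0.0055, 0.0013, 0, 0, 0, 0, 1]]]
```

Emit:
play_rows([
  [[-0.0018,0.0005,0,0,0,0,1],[-0.0037,-0.0008,0,0,0,0,1],[-0.0052,-0.0022,0,0,0,0,1],[-0.0046,-0.0032,0,0,0,0,1],[-0.0039,-0.0041,0,0,0,0,1],[-0.003,-0.0048,0,0,0,0,1],[-0.0019,-0.0053,0,0,0,0,1],[-0.0007,-0.0056,0,0,0,0,1],[0.0005,-0.0056,0,0,0,0,1],[0.0016,-0.0054,0,0,0,0,1]],
], squeeze=15)

```text
t: 6.92
tcp_pos: [0.5788, -0.0085, 0.1026]
tool_rot: [3.142, -0.001, -0.116]
ft_force: [2.3, -5.7, 1.2]
grip_width: 0.0116
grip_force: 15.0
```

```bash
python3 -c "
from h import *
s=status.sense();print(s['tcp_pos'],s['ft_force'],s['grip_width'],s['tool_rot'])
d=s['tcp_pos'][:2]-[.602,-.0222];x=d@[.9933,-.116];y=d@[.116,.9933];print(x,y,np.hypot(x,y),np.degrees(np.arctan2(y,x)))"
```

```text
[ 0.57882221 -0.00848485  0.10264089] [ 2.3027125  -5.68766851  1.24878415] 0.011567673366638278 [ 3.14153536e+00 -6.68563335e-04 -1.15863416e-01]
-0.024613454540759992 0.010934634111178914 0.026933034874952657 156.04660698880605
```

Emit:
play_rows([
  [[0.0026,-0.005,0,0,0,0,1],[0.0037,-0.0043,0,0,0,0,1],[0.0045,-0.0034,0,0,0,0,1],[0.0051,-0.0025,0,0,0,0,1],[0.0055,-0.0013,0,0,0,0,1],[0.0056,-0.0001,0,0,0,0,1],[0.0056,0.001,0,0,0,0,1],[0.0052,0.0022,0,0,0,0,1],[0.0046,0.0032,0,0,0,0,1],[0.0039,0.0041,0,0,0,0,1]],
])

```text
t: 7.75
tcp_pos: [0.6245, -0.0078, 0.1025]
tool_rot: [-3.141, 0.003, -0.116]
ft_force: [-7.9, 0.4, 7.8]
grip_width: 0.0116
grip_force: 15.0
```

Emit:
play_rows([
  [[0.003,0.0048,0,0,0,0,1],[0.0019,0.0053,0,0,0,0,1],[0.0007,0.0056,0,0,0,0,1],[-0.0005,0.0056,0,0,0,0,1],[-0.0016,0.0054,0,0,0,0,1],[-0.0026,0.005,0,0,0,0,1],[-0.0037,0.0043,0,0,0,0,1],[-0.0045,0.0034,0,0,0,0,1],[-0.0051,0.0025,0,0,0,0,1],[-0.0055,0.0013,0,0,0,0,1]],
])

```text
t: 8.58
tcp_pos: [0.6025, -0.0499, 0.1027]
tool_rot: [3.141, -0.002, -0.116]
ft_force: [4.8, 1.1, 2.7]
grip_width: 0.0114
grip_force: 15.0
```

```bash
cat > ang.py <<'E'
from h import *
import sys
A=[.602,-.0222]
def an(p):
    d=np.array(p[:2])-A;x=d@[.9933,-.116];y=d@[.116,.9933];return np.round([x,y,np.hypot(x,y),np.degrees(np.arctan2(y,x))],4)
if __name__=='__main__':
    s=status.sense();f=s['ft_force'];print(s['t'],s['tcp_pos'],f,s['grip_width'],an(s['tcp_pos']))
E
python3 ang.py
python3 - <<'E'
from gen import *
a=-442.5-np.cumsum([12]*38+[11,10.5,10,8,7,6,5,4,3,2,2,1,1,1,1,0,0])
print(a[-1]); p=[.0035,-.0268]
for i in range(0,len(a),10):
    o,p=gen(p,a[i:i+10]); print(a[i:i+10][-1],p); print(json.dumps([o]))
E
```

```text
8.5833 [ 0.60248814 -0.04992178  0.10265098] [4.76444067 1.08643188 2.69138009] 0.011402232725784363 [ 3.70000e-03 -2.75000e-02  2.77000e-02 -8.23302e+01]
-971.0
-562.5 [-0.0249  0.0103]
[[[-0.0056, 0.0001, 0, 0, 0, 0, 1], [-0.0056, -0.001, 0, 0, 0, 0, 1], [-0.0052, -0.0022, 0, 0, 0, 0, 1], [-0.0046, -0.0032, 0, 0, 0, 0, 1], [-0.0039, -0.0041, 0, 0, 0, 0, 1], [-0.003, -0.0048, 0, 0, 0, 0, 1], [-0.0019, -0.0053, 0, 0, 0, 0, 1], [-0.0007, -0.0056, 0, 0, 0, 0, 1], [0.0005, -0.0056, 0, 0, 0, 0, 1], [0.0016, -0.0054, 0, 0, 0, 0, 1]]]
-682.5 [0.0214 0.0164]
[[[0.0026, -0.005, 0, 0, 0, 0, 1], [0.0037, -0.0043, 0, 0, 0, 0, 1], [0.0045, -0.0034, 0, 0, 0, 0, 1], [0.0051, -0.0025, 0, 0, 0, 0, 1], [0.0055, -0.0013, 0, 0, 0, 0, 1], [0.0056, -0.0001, 0, 0, 0, 0, 1], [0.0056, 0.001, 0, 0, 0, 0, 1], [0.0052, 0.0022, 0, 0, 0, 0, 1], [0.0046, 0.0032, 0, 0, 0, 0, 1], [0.0039, 0.0041, 0, 0, 0, 0, 1]]]
-802.5 [ 0.0035 -0.0268]
[[[0.003, 0.0048, 0, 0, 0, 0, 1], [0.0019, 0.0053, 0, 0, 0, 0, 1], [0.0007, 0.0056, 0, 0, 0, 0, 1], [-0.0005, 0.0056, 0, 0, 0, 0, 1], [-0.0016, 0.0054, 0, 0, 0, 0, 1], [-0.0026, 0.
[... 382 characters left out ...]
0, 0, 1], [-0.0019, -0.0053, 0, 0, 0, 0, 1], [-0.0007, -0.0056, 0, 0, 0, 0, 1], [0.0004, -0.0052, 0, 0, 0, 0, 1], [0.0012, -0.0047, 0, 0, 0, 0, 1]]]
-968.0 [-0.0101  0.025 ]
[[[0.002, -0.0043, 0, 0, 0, 0, 1], [0.0021, -0.0031, 0, 0, 0, 0, 1], [0.0022, -0.0025, 0, 0, 0, 0, 1], [0.0021, -0.0019, 0, 0, 0, 0, 1], [0.0019, -0.0014, 0, 0, 0, 0, 1], [0.0016, -0.001, 0, 0, 0, 0, 1], [0.0012, -0.0007, 0, 0, 0, 0, 1], [0.0009, -0.0004, 0, 0, 0, 0, 1], [0.0009, -0.0004, 0, 0, 0, 0, 1], [0.0004, -0.0001, 0, 0, 0, 0, 1]]]
-971.0 [-0.0088  0.0255]
[[[0.0004, -0.0002, 0, 0, 0, 0, 1], [0.0005, -0.0002, 0, 0, 0, 0, 1], [0.0004, -0.0001, 0, 0, 0, 0, 1], [0.0, -0.0, 0, 0, 0, 0, 1], [0.0, -0.0, 0, 0, 0, 0, 1]]]
```

Emit:
play_rows([
  [[-0.0056,0.0001,0,0,0,0,1],[-0.0056,-0.001,0,0,0,0,1],[-0.0052,-0.0022,0,0,0,0,1],[-0.0046,-0.0032,0,0,0,0,1],[-0.0039,-0.0041,0,0,0,0,1],[-0.003,-0.0048,0,0,0,0,1],[-0.0019,-0.0053,0,0,0,0,1],[-0.0007,-0.0056,0,0,0,0,1],[0.0005,-0.0056,0,0,0,0,1],[0.0016,-0.0054,0,0,0,0,1]],
])

```text
t: 9.42
tcp_pos: [0.5778, -0.0101, 0.1026]
tool_rot: [3.14, 0.0, -0.116]
ft_force: [1.2, -7.2, 4.1]
grip_width: 0.0115
grip_force: 15.0
```

Emit:
play_rows([
  [[0.0026,-0.005,0,0,0,0,1],[0.0037,-0.0043,0,0,0,0,1],[0.0045,-0.0034,0,0,0,0,1],[0.0051,-0.0025,0,0,0,0,1],[0.0055,-0.0013,0,0,0,0,1],[0.0056,-0.0001,0,0,0,0,1],[0.0056,0.001,0,0,0,0,1],[0.0052,0.0022,0,0,0,0,1],[0.0046,0.0032,0,0,0,0,1],[0.0039,0.0041,0,0,0,0,1]],
])

```text
t: 10.25
tcp_pos: [0.6244, -0.008, 0.1025]
tool_rot: [-3.141, 0.002, -0.116]
ft_force: [-1.8, 5.4, 6.0]
grip_width: 0.0116
grip_force: 15.0
```

Emit:
play_rows([
  [[0.003,0.0048,0,0,0,0,1],[0.0019,0.0053,0,0,0,0,1],[0.0007,0.0056,0,0,0,0,1],[-0.0005,0.0056,0,0,0,0,1],[-0.0016,0.0054,0,0,0,0,1],[-0.0026,0.005,0,0,0,0,1],[-0.0037,0.0043,0,0,0,0,1],[-0.0045,0.0034,0,0,0,0,1],[-0.0051,0.0025,0,0,0,0,1],[-0.0055,0.0013,0,0,0,0,1]],
])

```text
t: 11.08
tcp_pos: [0.6025, -0.05, 0.1027]
tool_rot: [3.141, -0.002, -0.117]
ft_force: [5.0, 1.3, 2.4]
grip_width: 0.0117
grip_force: 15.0
```

```bash
python3 ang.py; python3 tip.py | grep wrist
python3 - <<'E'
from h import *
c=cam('wrist'); save(c,'w4.png')
E
```

```text
11.0833 [ 0.60247315 -0.04995602  0.10266712] [4.99009674 1.25487181 2.38491612] 0.011722924345101495 [ 3.70000e-03 -2.75000e-02  2.78000e-02 -8.23624e+01]
wrist -0.02 513 zmin 0.1312 p50 0.1530 zmax 0.1655 bx -0.0014 0.0140
wrist -0.012 1407 zmin 0.1240 p50 0.1652 zmax 0.2100 bx -0.0113 0.0140
wrist -0.004 743 zmin 0.1242 p50 0.1480 zmax 0.1508 bx -0.0073 0.0140
wrist 0.004 1393 zmin 0.1240 p50 0.1644 zmax 0.2099 bx -0.0109 0.0140
wrist 0.012 601 zmin 0.1308 p50 0.1523 zmax 0.1748 bx 0.0020 0.0140
wrist 0.02 121 zmin 0.1240 p50 0.1537 zmax 0.1655 bx -0.0099 0.0139
wrist 0.028 43 zmin 0.1240 p50 0.1242 zmax 0.1248 bx -0.0132 0.0140
wrist 0.036 12 zmin 0.1241 p50 0.1242 zmax 0.1247 bx -0.0140 0.0140
```

View pics/w4.png

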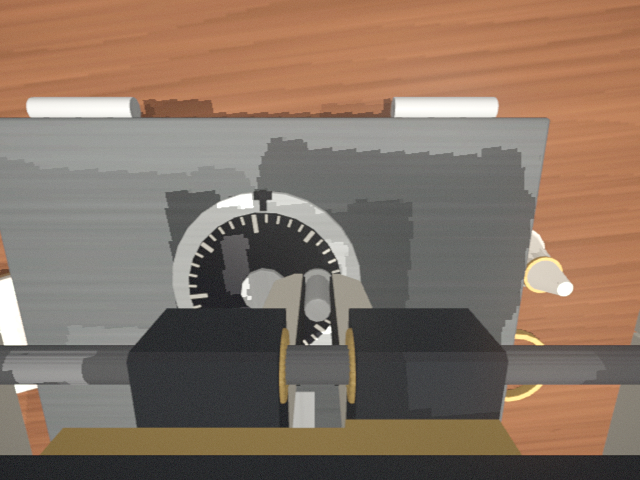

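The wrist picture shows the peg at (317,290) still between the fingers, with major marks at (255,222), (309,237) and (198,296) and the index at (263,198). I'll check the dial angle from those marks.

Run:
```python
from h import *
c=cam('wrist'); A=np.array([.602,-.022])
for (u,v,k,z) in [(255,222,90,.118),(309,237,45,.118),(198,296,180,.118),(263,198,0,.114),(263,290,0,.122),(317,295,0,.149)]:
    d=plane(c,u,v,z)[:2]-A; x=d@[.9933,-.116];y=d@[.116,.9933]; print(x,y,np.hypot(x,y),np.degrees(np.arctan2(y,x))-k)
print(status.sense()['tcp_pos'])
```

```text
0.03448949816723262 0.003794793965727442 0.03469763601558273 -83.7211435593263
0.026778372628007314 -0.0228466572482907 0.035200156079558585 -85.47000550604159
-0.005267274414155376 0.03542226104966393 0.035811740499793555 -81.54211874553528
0.04577681276033488 -4.007317180515412e-05 0.04577683030042443 -0.05015690021178401
-0.00010569333279802076 0.0006441772911382912 0.000652790520010991 99.3177786211741
0.009525211919153042 -0.026851077166185084 0.028490524865105612 -70.4682531495791
[ 0.60183078 -0.04987482  0.10258159]
```

Emit:
play_rows([
  [[-0.0056,0.0001,0,0,0,0,1],[-0.0056,-0.001,0,0,0,0,1],[-0.0052,-0.0022,0,0,0,0,1],[-0.0046,-0.0032,0,0,0,0,1],[-0.0039,-0.0041,0,0,0,0,1],[-0.003,-0.0048,0,0,0,0,1],[-0.0019,-0.0053,0,0,0,0,1],[-0.0007,-0.0056,0,0,0,0,1],[0.0004,-0.0052,0,0,0,0,1],[0.0012,-0.0047,0,0,0,0,1]],
])

```text
t: 12.17
tcp_pos: [0.5775, -0.0107, 0.1025]
tool_rot: [3.14, 0.001, -0.116]
ft_force: [0.3, -6.5, 4.6]
grip_width: 0.0115
grip_force: 15.0
```

Emit:
play_rows([
  [[0.002,-0.0043,0,0,0,0,1],[0.0021,-0.0031,0,0,0,0,1],[0.0022,-0.0025,0,0,0,0,1],[0.0021,-0.0019,0,0,0,0,1],[0.0019,-0.0014,0,0,0,0,1],[0.0016,-0.001,0,0,0,0,1],[0.0012,-0.0007,0,0,0,0,1],[0.0009,-0.0004,0,0,0,0,1],[0.0009,-0.0004,0,0,0,0,1],[0.0004,-0.0001,0,0,0,0,1]],
])

```text
t: 13.0
tcp_pos: [0.5942, 0.0031, 0.1025]
tool_rot: [3.14, 0.002, -0.116]
ft_force: [-3.3, -3.5, 8.0]
grip_width: 0.0116
grip_force: 15.0
```

```bash
python3 ang.py
python3 - <<'E'
from h import *
c=cam('wrist'); A=np.array([.602,-.022,.118]); ex=np.array([.9933,-.116,0]);ey=np.array([.116,.9933,0])
# unwrap dial marks band: brightness along the radius range vs angle
g=cv2.cvtColor(c['img'],cv2.COLOR_RGB2GRAY).astype(float)
th=np.radians(np.arange(-75,75,.5)); 
def prof(r0,r1): return np.mean([[g[tuple(np.round(proj(c,A+r*(np.cos(t)*ex+np.sin(t)*ey))).astype(int)[::-1])] for t in th] for r in np.arange(r0,r1,.001)],0)
# fit comb of 9 deg (minor) phase and 45 deg (major, longer)
for nm,per,r0,r1 in (('9deg',9,.035,.039),('45deg',45,.031,.034)):
    q=prof(r0,r1); q-=cv2.blur(q[None],(25,1))[0]
    ph=np.degrees(np.angle(np.sum(q*np.exp(1j*2*np.pi*np.degrees(th)/per))))*per/360; print(nm,ph%per)
    if per==45: print([ (round(np.degrees(th[i]),1),round(q[i])) for i in np.argsort(-q)[:12]])
E
```

```text
13.0 [0.59419778 0.00312852 0.1024942 ] [-3.28240694 -3.53327626  7.99340163] 0.011552263552652821 [-1.070000e-02  2.430000e-02  2.650000e-02  1.137819e+02]
9deg 4.976917564122066
45deg 23.448940079038238
[(np.float64(-69.0), 106), (np.float64(-69.5), 105), (np.float64(23.5), 104), (np.float64(23.0), 104), (np.float64(24.0), 104), (np.float64(24.5), 103), (np.float64(-68.5), 103), (np.float64(-68.0), 99), (np.float64(-70.0), 96), (np.float64(22.5), 96), (np.float64(25.0), 92), (np.float64(-70.5), 88)]
```

Major marks sit at 23.5° mod 45, so v = 113.5°, which agrees with the TCP angle (113.8°) and gives number 12.6. I'll creep the last 5.5° to 12 and lift 1.5 mm to ease the small upward force.

Emit:
play_rows([
  [[0.0006,-0.0002,-0.0005,0,0,0,1],[0.0006,-0.0002,-0.0005,0,0,0,1],[0.0006,-0.0002,-0.0005,0,0,0,1],[0.0006,-0.0003,0,0,0,0,1],[0,0,0,0,0,0,1],[0,0,0,0,0,0,1]],
])

```text
t: 13.55
tcp_pos: [0.5957, 0.0036, 0.1027]
tool_rot: [3.14, 0.004, -0.116]
ft_force: [-2.2, -4.5, -1.8]
grip_width: 0.0115
grip_force: 15.0
```

```bash
cat > dial.py <<'E'
from h import *
def dial(lo=-75,hi=75):
    c=cam('wrist'); A=np.array([.602,-.022,.118]); ex=np.array([.9933,-.116,0]);ey=np.array([.116,.9933,0])
    g=cv2.cvtColor(c['img'],cv2.COLOR_RGB2GRAY).astype(float); th=np.radians(np.arange(lo,hi,.5))
    for per,r0,r1 in ((9,.035,.039),(45,.031,.034)):
        q=np.mean([[g[tuple(np.round(proj(c,A+r*(np.cos(t)*ex+np.sin(t)*ey))).astype(int)[::-1])] for t in th] for r in np.arange(r0,r1,.001)],0)
        q-=cv2.blur(q[None],(25,1))[0]
        print('marks',per,round((np.degrees(np.angle(np.sum(q*np.exp(1j*2*np.pi*np.degrees(th)/per))))*per/360)%per,1))
if __name__=='__main__': dial()
E
python3 ang.py; python3 dial.py
python3 - <<'E'
from gen import *
p=[-.0077,.0258]
a=106.5+np.cumsum([3,5,8,10]+[12]*26+[12,12,11,10,9,8,7,6,5,4,3,3,2,1,0])
print(a[-1])
for i in range(0,len(a),10):
    o,p=gen(p,a[i:i+10]); print(a[i:i+10][-1],p); print(json.dumps([o]))
E
```

```text
13.55 [0.59573954 0.00356286 0.1027012 ] [-2.19843228 -4.52683911 -1.79356385] 0.011483357239841997 [-9.200000e-03  2.490000e-02  2.650000e-02  1.103193e+02]
marks 9 1.2
marks 45 15.5
537.5
204.5 [-0.0246 -0.0112]
[[[-0.0013, 0.0003, 0, 0, 0, 0, 1], [-0.0022, 0.0009, 0, 0, 0, 0, 1], [-0.0033, 0.0018, 0, 0, 0, 0, 1], [-0.0037, 0.0029, 0, 0, 0, 0, 1], [-0.0038, 0.0042, 0, 0, 0, 0, 1], [-0.0028, 0.0049, 0, 0, 0, 0, 1], [-0.0017, 0.0054, 0, 0, 0, 0, 1], [-0.0005, 0.0056, 0, 0, 0, 0, 1], [0.0006, 0.0056, 0, 0, 0, 0, 1], [0.0018, 0.0054, 0, 0, 0, 0, 1]]]
324.5 [ 0.022  -0.0157]
[[[0.0029, 0.0049, 0, 0, 0, 0, 1], [0.0038, 0.0041, 0, 0, 0, 0, 1], [0.0046, 0.0033, 0, 0, 0, 0, 1], [0.0052, 0.0023, 0, 0, 0, 0, 1], [0.0055, 0.0011, 0, 0, 0, 0, 1], [0.0057, -0.0001, 0, 0, 0, 0, 1], [0.0055, -0.0012, 0, 0, 0, 0, 1], [0.0051, -0.0023, 0, 0, 0, 0, 1], [0.0045, -0.0034, 0, 0, 0, 0, 1], [0.0038, -0.0042, 0, 0, 0, 0, 1]]]
444.5 [0.0026 0.0269]
[[[0.0028, -0.0049, 0, 0, 0, 0, 1], [0.0017, -0.0054, 0, 0, 0, 0, 1], [0.0005, -0.0056, 0, 0, 0, 0, 1], [-0.0006, -0.0056, 0, 0, 0, 0, 1], [-0.0018, -0.0054, 0, 0, 0, 0, 1], [-0.0029, -0.0049, 0, 0, 0, 0, 1], [-0.0038, -0.0041, 0, 0, 0, 0, 1], [-0.0046, -0.0033, 0, 0, 0, 0, 1], [-0.0052, -0.0023, 0, 0, 0, 0, 1], [-0.0055, -0.0011, 0, 0, 0, 0, 1]]]
528.5 [-0.0265  0.0054]
[[[-0.0057, 0.0001, 0, 0, 0, 0, 1], [-0.0055, 0.0012, 0, 0, 0, 0, 1], [-0.0047, 0.0021, 0, 0, 0, 0, 1], [-0.0039, 0.0027, 0, 0, 0, 0, 1], [-0.003, 0.0029, 0, 0, 0, 0, 1], [-0.0023, 0.003, 0, 0, 0, 0, 1], [-0.0017, 0.0029, 0, 0, 0, 0, 1], [-0.0011, 0.0025, 0, 0, 0, 0, 1], [-0.0007, 0.0023, 0, 0, 0, 0, 1], [-0.0005, 0.0018, 0, 0, 0, 0, 1]]]
537.5 [-0.027   0.0012]
[[[-0.0002, 0.0014, 0, 0, 0, 0, 1], [-0.0002, 0.0014, 0, 0, 0, 0, 1], [-0.0, 0.001, 0, 0, 0, 0, 1], [-0.0001, 0.0004, 0, 0, 0, 0, 1], [0.0, 0.0, 0, 0, 0, 0, 1]]]
```

Marks give v = 109.2°, number 12.1, which is good. Next is left, one full turn and on to 20.

Emit:
play_rows([
  [[-0.0013,0.0003,0,0,0,0,1],[-0.0022,0.0009,0,0,0,0,1],[-0.0033,0.0018,0,0,0,0,1],[-0.0037,0.0029,0,0,0,0,1],[-0.0038,0.0042,0,0,0,0,1],[-0.0028,0.0049,0,0,0,0,1],[-0.0017,0.0054,0,0,0,0,1],[-0.0005,0.0056,0,0,0,0,1],[0.0006,0.0056,0,0,0,0,1],[0.0018,0.0054,0,0,0,0,1]],
])

```text
t: 14.43
tcp_pos: [0.5756, -0.0299, 0.1028]
tool_rot: [-3.14, 0.002, -0.116]
ft_force: [4.4, 4.8, -5.0]
grip_width: 0.0114
grip_force: 15.0
```

Emit:
play_rows([
  [[0.0029,0.0049,0,0,0,0,1],[0.0038,0.0041,0,0,0,0,1],[0.0046,0.0033,0,0,0,0,1],[0.0052,0.0023,0,0,0,0,1],[0.0055,0.0011,0,0,0,0,1],[0.0057,-0.0001,0,0,0,0,1],[0.0055,-0.0012,0,0,0,0,1],[0.0051,-0.0023,0,0,0,0,1],[0.0045,-0.0034,0,0,0,0,1],[0.0038,-0.0042,0,0,0,0,1]],
])

```text
t: 15.27
tcp_pos: [0.6224, -0.0402, 0.1032]
tool_rot: [3.141, 0.001, -0.116]
ft_force: [-2.2, -3.0, -17.7]
grip_width: 0.0116
grip_force: 15.0
```

Emit:
play_rows([
  [[0.0028,-0.0049,0,0,0,0,1],[0.0017,-0.0054,0,0,0,0,1],[0.0005,-0.0056,0,0,0,0,1],[-0.0006,-0.0056,0,0,0,0,1],[-0.0018,-0.0054,0,0,0,0,1],[-0.0029,-0.0049,0,0,0,0,1],[-0.0038,-0.0041,0,0,0,0,1],[-0.0046,-0.0033,0,0,0,0,1],[-0.0052,-0.0023,0,0,0,0,1],[-0.0055,-0.0011,0,0,0,0,1]],
])

```text
t: 16.1
tcp_pos: [0.6073, 0.0038, 0.1037]
tool_rot: [3.14, -0.0, -0.116]
ft_force: [2.6, -13.0, -24.0]
grip_width: 0.0112
grip_force: 15.0
```

Emit:
play_rows([
  [[-0.0057,0.0001,0,0,0,0,1],[-0.0055,0.0012,0,0,0,0,1],[-0.0047,0.0021,0,0,0,0,1],[-0.0039,0.0027,0,0,0,0,1],[-0.003,0.0029,0,0,0,0,1],[-0.0023,0.003,0,0,0,0,1],[-0.0017,0.0029,0,0,0,0,1],[-0.0011,0.0025,0,0,0,0,1],[-0.0007,0.0023,0,0,0,0,1],[-0.0005,0.0018,0,0,0,0,1]],
])

```text
t: 16.93
tcp_pos: [0.5765, -0.0135, 0.1046]
tool_rot: [-3.141, -0.001, -0.116]
ft_force: [0.0, 3.6, -11.9]
grip_width: 0.0112
grip_force: 15.0
```

```bash
python3 ang.py; python3 dial.py
```

```text
16.9333 [ 0.57646515 -0.01345965  0.10457568] [  0.02080938   3.62287771 -11.85392453] 0.011241447054881231 [-2.640000e-02  5.700000e-03  2.700000e-02  1.677654e+02]
marks 9 3.0
marks 45 29.9
```

The vertical pull has built up because the spinning peg screws the fingers up (−12 N now). I'll ease the height down 2 mm and loosen the grip while creeping to 20. Marks now give v = 165° (18.3).

Emit:
play_rows([
  [[-0.0003,0.0013,0.0005,0,0,0,1],[-0.0001,0.0013,0.0005,0,0,0,1],[-0.0001,0.0012,0.0005,0,0,0,1],[0,0.001,0.0005,0,0,0,1],[0,0.001,0,0,0,0,1],[0,0.0005,0,0,0,0,1],[0,0.0003,0,0,0,0,1],[0,0,0,0,0,0,1]],
], squeeze=10)

```text
t: 17.65
tcp_pos: [0.5749, -0.0202, 0.1036]
tool_rot: [-3.142, -0.0, -0.116]
ft_force: [-7.9, 4.5, 5.7]
grip_width: 0.0113
grip_force: 10.0
```

```bash
python3 ang.py; python3 dial.py
```

```text
17.65 [ 0.57491217 -0.02015509  0.10362979] [-7.93207158  4.54789901  5.6952492 ] 0.011294356140300962 [-2.710000e-02 -1.100000e-03  2.720000e-02 -1.776562e+02]
marks 9 0.6
marks 45 0.2
```

Dial at 20.05. Next is right: moderate down to about 127°, then slowly.

Run:
```python
from gen import *
p=[-.0270,-.0012]
a=182.5-np.cumsum([3,5,6,6,6,6,6,6,5,4]+[2]*70)
for i in range(0,len(a),10):
    o,p=gen(p,a[i:i+10]); print(a[i:i+10][-1],p); print(json.dumps([o]))
```

```text
129.5 [-0.0172  0.0208]
[[[0.0, -0.0014, 0, 0, 0, 0, 1], [0.0001, -0.0024, 0, 0, 0, 0, 1], [0.0004, -0.0028, 0, 0, 0, 0, 1], [0.0007, -0.0027, 0, 0, 0, 0, 1], [0.001, -0.0027, 0, 0, 0, 0, 1], [0.0013, -0.0025, 0, 0, 0, 0, 1], [0.0015, -0.0024, 0, 0, 0, 0, 1], [0.0018, -0.0022, 0, 0, 0, 0, 1], [0.0016, -0.0017, 0, 0, 0, 0, 1], [0.0014, -0.0012, 0, 0, 0, 0, 1]]]
109.5 [-0.009   0.0255]
[[[0.0008, -0.0006, 0, 0, 0, 0, 1], [0.0007, -0.0006, 0, 0, 0, 0, 1], [0.0008, -0.0005, 0, 0, 0, 0, 1], [0.0008, -0.0005, 0, 0, 0, 0, 1], [0.0008, -0.0005, 0, 0, 0, 0, 1], [0.0008, -0.0004, 0, 0, 0, 0, 1], [0.0009, -0.0005, 0, 0, 0, 0, 1], [0.0008, -0.0004, 0, 0, 0, 0, 1], [0.0009, -0.0003, 0, 0, 0, 0, 1], [0.0009, -0.0004, 0, 0, 0, 0, 1]]]
89.5 [0.0002 0.027 ]
[[[0.0009, -0.0003, 0, 0, 0, 0, 1], [0.0009, -0.0002, 0, 0, 0, 0, 1], [0.0009, -0.0003, 0, 0, 0, 0, 1], [0.0009, -0.0002, 0, 0, 0, 0, 1], [0.0009, -0.0001, 0, 0, 0, 0, 1], [0.001, -0.0002, 0, 0, 0, 0, 1], [0.0009, -0.0001, 0, 0, 0, 0, 1], [0.001, -0.0, 0, 0, 0, 0, 1], [0.0009, -0.0001, 0, 0, 0, 0, 1], [0.0009, 0.0, 0, 0, 0, 0, 1]]]
69.5 [0.0095 0.
[... 1043 characters left out ...]
5 [0.0266 0.0045]
[[[0.0004, 0.0008, 0, 0, 0, 0, 1], [0.0005, 0.0009, 0, 0, 0, 0, 1], [0.0004, 0.0008, 0, 0, 0, 0, 1], [0.0003, 0.0009, 0, 0, 0, 0, 1], [0.0004, 0.0009, 0, 0, 0, 0, 1], [0.0003, 0.0009, 0, 0, 0, 0, 1], [0.0002, 0.0009, 0, 0, 0, 0, 1], [0.0003, 0.0009, 0, 0, 0, 0, 1], [0.0002, 0.0009, 0, 0, 0, 0, 1], [0.0001, 0.0009, 0, 0, 0, 0, 1]]]
-10.5 [ 0.0265 -0.0049]
[[[0.0002, 0.001, 0, 0, 0, 0, 1], [0.0001, 0.0009, 0, 0, 0, 0, 1], [0.0, 0.001, 0, 0, 0, 0, 1], [0.0001, 0.0009, 0, 0, 0, 0, 1], [-0.0, 0.0009, 0, 0, 0, 0, 1], [-0.0, 0.001, 0, 0, 0, 0, 1], [-0.0001, 0.0009, 0, 0, 0, 0, 1], [-0.0001, 0.001, 0, 0, 0, 0, 1], [-0.0001, 0.0009, 0, 0, 0, 0, 1], [-0.0002, 0.0009, 0, 0, 0, 0, 1]]]
```

Emit:
play_rows([
  [[0.0,-0.0014,0,0,0,0,1],[0.0001,-0.0024,0,0,0,0,1],[0.0004,-0.0028,0,0,0,0,1],[0.0007,-0.0027,0,0,0,0,1],[0.001,-0.0027,0,0,0,0,1],[0.0013,-0.0025,0,0,0,0,1],[0.0015,-0.0024,0,0,0,0,1],[0.0018,-0.0022,0,0,0,0,1],[0.0016,-0.0017,0,0,0,0,1],[0.0014,-0.0012,0,0,0,0,1]],
])

```text
t: 18.53
tcp_pos: [0.5879, 0.0004, 0.1036]
tool_rot: [3.141, -0.002, -0.116]
ft_force: [-4.5, 1.6, 4.6]
grip_width: 0.0117
grip_force: 10.0
```

Emit:
play_rows([
  [[0.0008,-0.0006,0,0,0,0,1],[0.0007,-0.0006,0,0,0,0,1],[0.0008,-0.0005,0,0,0,0,1],[0.0008,-0.0005,0,0,0,0,1],[0.0008,-0.0005,0,0,0,0,1]],
])

```text
t: 18.95
tcp_pos: [0.5924, 0.0025, 0.1036]
tool_rot: [3.141, -0.002, -0.116]
ft_force: [-3.6, 1.5, 6.2]
grip_width: 0.0113
grip_force: 10.0
```

```bash
python3 ang.py; python3 dial.py
```

```text
18.95 [0.59244334 0.00249492 0.10357514] [-3.60719155  1.52278186  6.22652812] 0.011278637396098488 [-1.240000e-02  2.340000e-02  2.650000e-02  1.178169e+02]
marks 9 8.6
marks 45 27.8
```

Emit:
play_rows([
  [[0.0008,-0.0004,0,0,0,0,1],[0.0009,-0.0005,0,0,0,0,1],[0.0008,-0.0004,0,0,0,0,1],[0.0009,-0.0003,0,0,0,0,1],[0.0009,-0.0004,0,0,0,0,1]],
])

```text
t: 19.42
tcp_pos: [0.5971, 0.0038, 0.1036]
tool_rot: [3.141, -0.003, -0.116]
ft_force: [-2.5, 0.2, 5.2]
grip_width: 0.0115
grip_force: 10.0
```

Emit:
play_rows([
  [[0.0009,-0.0003,0,0,0,0,1],[0.0009,-0.0002,0,0,0,0,1],[0.0009,-0.0003,0,0,0,0,1],[0.0009,-0.0002,0,0,0,0,1],[0.0009,-0.0001,0,0,0,0,1]],
])

```text
t: 19.83
tcp_pos: [0.6017, 0.0042, 0.1036]
tool_rot: [3.141, -0.003, -0.116]
ft_force: [-3.7, -0.7, 4.8]
grip_width: 0.0114
grip_force: 10.0
```

Emit:
play_rows([
  [[0.001,-0.0002,0,0,0,0,1],[0.0009,-0.0001,0,0,0,0,1],[0.001,0,0,0,0,0,1],[0.0009,-0.0001,0,0,0,0,1],[0.0009,0,0,0,0,0,1]],
])

```text
t: 20.25
tcp_pos: [0.6063, 0.0038, 0.1036]
tool_rot: [3.141, -0.003, -0.116]
ft_force: [-4.1, -1.6, 5.7]
grip_width: 0.0116
grip_force: 10.0
```

Emit:
play_rows([
  [[0.001,0,0,0,0,0,1],[0.0009,0.0001,0,0,0,0,1],[0.001,0.0001,0,0,0,0,1],[0.0009,0.0001,0,0,0,0,1],[0.0009,0.0002,0,0,0,0,1]],
])

```text
t: 20.67
tcp_pos: [0.6108, 0.0026, 0.1036]
tool_rot: [3.14, -0.002, -0.116]
ft_force: [-4.2, -2.0, 4.5]
grip_width: 0.0119
grip_force: 10.0
```

```bash
python3 ang.py; python3 dial.py
```

```text
20.6667 [0.61082678 0.00264098 0.10355674] [-4.15667028 -1.97593266  4.45159808] 0.011902367382315256 [5.90000e-03 2.57000e-02 2.64000e-02 7.70992e+01]
marks 9 4.8
marks 45 32.4
```

Still tracking (v = 77°). I'll continue.

Emit:
play_rows([
  [[0.0009,0.0001,0,0,0,0,1],[0.001,0.0003,0,0,0,0,1],[0.0009,0.0002,0,0,0,0,1],[0.0009,0.0003,0,0,0,0,1],[0.0009,0.0003,0,0,0,0,1]],
])

```text
t: 21.13
tcp_pos: [0.6147, 0.001, 0.1034]
tool_rot: [3.14, -0.001, -0.116]
ft_force: [-8.6, -1.7, 8.3]
grip_width: 0.0121
grip_force: 10.0
```

```bash
python3 ang.py; python3 dial.py
```

```text
21.1333 [0.61469506 0.00095824 0.10344381] [-8.62110542 -1.67141959  8.31717217] 0.012088673241149706 [9.900e-03 2.450e-02 2.640e-02 6.793e+01]
marks 9 5.0
marks 45 22.7
```

Force jumped to −8.6 N. I'll check whether the slide has dropped back.

```bash
cat > knob.py <<'E'
from h import *
print(status.sense()['ft_force'],status.sense()['t'])
for n in ['scene','side']:
    c=cam(n);P=cloud(c);ok=(c['range_z']>0)&(P[...,2]>.126)&(P[...,2]<.14)&(np.hypot(P[...,0]-.505,P[...,1]+.0105)<.025)
    s=P[ok]; bx=(s-[.602,-.022,0])@[.9933,-.116,0]; by=(s-[.602,-.022,0])@[.116,.9933,0]; print(n,len(s),'boxx',bx.mean(),bx.min(),bx.max(),by.mean())
E
python3 knob.py
```

```text
[-6.99226276 -1.86586859  8.76421138] 21.1833
scene 10 boxx -0.09302051735144573 -0.09676562035531067 -0.0900317569499413 0.009866207979507501
side 70 boxx -0.09911839140880964 -0.10700473123116613 -0.09228707670316397 -0.007206350765430839
```

The slide's knob has moved back about 5.7 mm, so the dial is caught (v≈67°). I'll release the peg, rise, and move over the knob.

Emit:
play_rows([
  [[0,0,0,0,0,0,0.7],[0,0,0,0,0,0,0.5],[0,0,0,0,0,0,0.3],[0,0,0,0,0,0,0.3],[0,0,-0.005,0,0,0,0.3],[0,0,-0.01,0,0,0,0.3],[0,0,-0.015,0,0,0,0.3],[0,0,-0.015,0,0,0,0.3],[0,0,-0.015,0,0,0,0.3],[0,0,0,0,0,0,0.3]],
])

```text
t: 22.12
tcp_pos: [0.6161, 0.0018, 0.1658]
tool_rot: [-3.141, -0.006, -0.116]
ft_force: [-0.5, -0.9, 0.2]
grip_width: 0.0649
grip_force: 0.0
```

Emit:
play_rows([
  [[-0.01,0.0023,0,0,0,0,0.3],[-0.02,0.0046,0,0,0,0,0.3],[-0.0245,0.0056,0,0,0,0,0.3],[-0.024,0.0056,0,0,0,0,0.3],[-0.02,0.0046,0,0,0,0,0.3],[-0.01,0.0026,0,0,0,0,0.3],[0,0,0,0,0,0,0.3],[0,0,0,0,0,0,0.3],[0,0,0,0,0,0,0.3]],
])

```text
t: 22.87
tcp_pos: [0.5045, -0.0106, 0.162]
tool_rot: [-3.142, -0.001, -0.116]
ft_force: [0.0, 0.2, 1.5]
grip_width: 0.0654
grip_force: 0.0
```

```bash
python3 ang.py; python3 knob.py
python3 - <<'E'
from h import *
ex=np.array([.9933,-.116,0]);ey=np.array([.116,.9933,0])
c=cam('wrist');P=cloud(c);d=P-[.602,-.022,0];bx=d@ex;by=d@ey
ok=(c['range_z']>0)&(P[...,2]>.128)&(P[...,2]<.142)&(abs(bx+.1)<.03)&(abs(by)<.03)
print('knob',ok.sum(),[(k.min(),k.max()) for k in (bx[ok],by[ok],P[...,2][ok])])
f=(c['range_z']>0)&(P[...,2]>.15)&(P[...,2]<.23)&(abs(bx+.1)<.02)&(abs(by)<.07)
for sgn in(-1,1):
    g=f&(by*sgn>0); print('finger',g.sum(),P[...,2][g].min() if g.any() else 0,np.percentile(by[g],[2,50,98]) if g.any() else 0)
save(c,'w5.png')
E
```

```text
22.8667 [ 0.50447621 -0.01064035  0.16202013] [0.02298405 0.17549696 1.50673928] 0.06535470010042388 [-9.820000e-02  2.000000e-04  9.820000e-02  1.799011e+02]
[0.02298405 0.17549696 1.50673928] 22.8667
scene 105 boxx -0.09570267367973939 -0.10499110080275183 -0.08994347868505549 -0.0009072764648832992
side 69 boxx -0.09904081621683294 -0.10704800061040157 -0.09202179429451603 -0.007219307066051689
knob 975 [(np.float64(-0.10638464019640272), np.float64(-0.09131344020874453)), (np.float64(-0.0124552453383458), np.float64(0.012950917430029477)), (np.float64(0.12870319499315025), np.float64(0.13914239646959062))]
finger 2127 0.18775053005713854 [-0.04600528 -0.03453485 -0.03133898]
finger 2112 0.18782846464447764 [0.03332859 0.03648707 0.04790507]
```

View pics/w5.png

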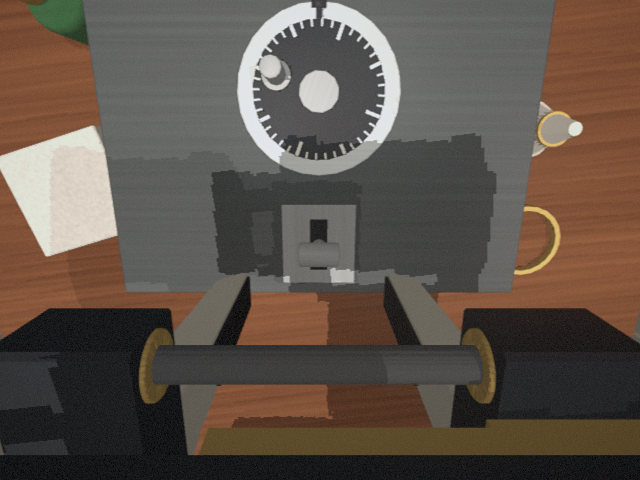

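The picture shows the knob bar at (319,254) on its plate, freed from the locked end of the slot and centred between the open fingers. I'll descend on it and pinch its ends.

Emit:
play_rows([
  [[-0.0007,0,0.01,0,0,0,0.3],[0,0,0.014,0,0,0,0.3],[0,0,0.014,0,0,0,0.35],[0,0,0.014,0,0,0,0.4],[0,0,0.01,0,0,0,0.45],[0,0,0.006,0,0,0,0.5],[0,0,0.0043,0,0,0,0.5],[0,0,0,0,0,0,0.5],[0,0,0,0,0,0,0.5]],
], squeeze=8)

```text
t: 23.77
tcp_pos: [0.5032, -0.0106, 0.0898]
tool_rot: [-3.142, -0.0, -0.116]
ft_force: [-0.6, 0.1, -0.3]
grip_width: 0.0466
grip_force: 0.0
```

Emit:
play_rows([
  [[0,0,0,0,0,0,0.6],[0,0,0,0,0,0,0.7],[0,0,0,0,0,0,0.8],[0,0,0,0,0,0,1],[0,0,0,0,0,0,1],[0,0,0,0,0,0,1]],
], squeeze=8)

```text
t: 24.27
tcp_pos: [0.5032, -0.0113, 0.09]
tool_rot: [3.141, -0.001, -0.116]
ft_force: [-1.8, -4.8, 2.8]
grip_width: 0.0258
grip_force: 8.0
```

```bash
python3 ang.py; python3 knob.py
```

```text
24.2667 [ 0.50315766 -0.01129664  0.09003484] [-1.78508727 -4.75593202  2.8317878 ] 0.025823006913319742 [-9.940000e-02 -6.000000e-04  9.940000e-02 -1.796339e+02]
[-1.78508727 -4.75593202  2.8317878 ] 24.2667
scene 178 boxx -0.09409702859143906 -0.10595813699909071 -0.08829958909201858 -0.00032512772312650185
side 5 boxx -0.09124653618652641 -0.09144425151694557 -0.09099409372385389 0.01251900589339584
```

Emit:
play_rows([
  [[0,0.0004,0,0,0,0,1],[0,0.0003,0,0,0,0,1],[0.001,0,0,0,0,0,1],[0.001,0,0,0,0,0,1],[0.001,0,0,0,0,0,1],[0.001,0,0,0,0,0,1],[0.001,0,0,0,0,0,1],[0.001,0,0,0,0,0,1],[0.0005,0,0,0,0,0,1],[0,0,0,0,0,0,1]],
], squeeze=30)

```text
t: 25.2
tcp_pos: [0.5094, -0.0121, 0.09]
tool_rot: [3.142, -0.0, -0.116]
ft_force: [-2.5, -1.8, 6.0]
grip_width: 0.0261
grip_force: 30.0
```

```bash
python3 ang.py
```

```text
25.2 [ 0.50942339 -0.01206727  0.08998002] [-2.49960857 -1.84931227  6.0342523 ] 0.02611980702379857 [-9.310000e-02 -7.000000e-04  9.310000e-02 -1.795853e+02]
```

The slide is at about 12.2 mm with only the spring force (2.5 N). I'll add a touch, then raise along the hinge arc.

Run:
```python
import numpy as np, json
f=lambda t: np.array([-.177*np.cos(t)+.028*np.sin(t), .177*np.sin(t)+.028*np.cos(t)])
th=np.cumsum([.005,.007,.009,.011,.012,.013,.014,.015,.016,.018]+[.022,.026]+[.028]*26+[.02,.012])
p=f(0)
rows=[]
for t in th:
    d=np.round(f(t)-p,4); p=p+d; rows.append([float(d[0]),0,float(-d[1]),0,0,0,1])
for i in range(0,len(rows),10): print(th[i:i+10][-1],p-f(0)); print(json.dumps([rows[i:i+10]]))
```

```text
0.12 [0.0933 0.1305]
[[[0.0001, 0, -0.0009, 0, 0, 0, 1], [0.0002, 0, -0.0012, 0, 0, 0, 1], [0.0003, 0, -0.0016, 0, 0, 0, 1], [0.0004, 0, -0.0019, 0, 0, 0, 1], [0.0004, 0, -0.0022, 0, 0, 0, 1], [0.0005, 0, -0.0022, 0, 0, 0, 1], [0.0005, 0, -0.0025, 0, 0, 0, 1], [0.0007, 0, -0.0026, 0, 0, 0, 1], [0.0007, 0, -0.0028, 0, 0, 0, 1], [0.0008, 0, -0.0031, 0, 0, 0, 1]]]
0.3920000000000001 [0.0933 0.1305]
[[[0.0011, 0, -0.0038, 0, 0, 0, 1], [0.0015, 0, -0.0044, 0, 0, 0, 1], [0.0016, 0, -0.0047, 0, 0, 0, 1], [0.0018, 0, -0.0047, 0, 0, 0, 1], [0.002, 0, -0.0046, 0, 0, 0, 1], [0.002, 0, -0.0046, 0, 0, 0, 1], [0.0022, 0, -0.0045, 0, 0, 0, 1], [0.0023, 0, -0.0045, 0, 0, 0, 1], [0.0025, 0, -0.0044, 0, 0, 0, 1], [0.0025, 0, -0.0043, 0, 0, 0, 1]]]
0.6720000000000004 [0.0933 0.1305]
[[[0.0027, 0, -0.0042, 0, 0, 0, 1], [0.0028, 0, -0.0042, 0, 0, 0, 1], [0.0029, 0, -0.0041, 0, 0, 0, 1], [0.003, 0, -0.004, 0, 0, 0, 1], [0.0032, 0, -0.0039, 0, 0, 0, 1], [0.0032, 0, -0.0038, 0, 0, 0, 1], [0.0034, 0, -0.0038, 0, 0, 0, 1], [0.0034, 0, -0.0036, 0, 0, 0, 1], [0.0036, 0, -0.0036, 0, 0, 0, 1], [0.0036, 0, -0.0034, 0, 0, 0, 1]]]
0.9280000000000006 [0.0933 0.1305]
[[[0.0038, 0, -0.0033, 0, 0, 0, 1], [0.0038, 0, -0.0033, 0, 0, 0, 1], [0.0039, 0, -0.0031, 0, 0, 0, 1], [0.004, 0, -0.003, 0, 0, 0, 1], [0.0041, 0, -0.0029, 0, 0, 0, 1], [0.0042, 0, -0.0028, 0, 0, 0, 1], [0.0043, 0, -0.0027, 0, 0, 0, 1], [0.0043, 0, -0.0025, 0, 0, 0, 1], [0.0031, 0, -0.0017, 0, 0, 0, 1], [0.0019, 0, -0.0011, 0, 0, 0, 1]]]
```

Emit:
play_rows([
  [[0.0004,0,0,0,0,0,1],[0.0004,0,-0.0005,0,0,0,1],[0,0,0,0,0,0,1],[0,0,0,0,0,0,1]],
])

```text
t: 25.53
tcp_pos: [0.5098, -0.0121, 0.09]
tool_rot: [3.142, 0.001, -0.116]
ft_force: [-2.8, -1.0, 2.6]
grip_width: 0.0257
grip_force: 30.0
```

Emit:
play_rows([
  [[0.0001,0,-0.0009,0,0,0,1],[0.0002,0,-0.0012,0,0,0,1],[0.0003,0,-0.0016,0,0,0,1]],
])

```text
t: 25.78
tcp_pos: [0.5098, -0.0121, 0.0929]
tool_rot: [-3.142, 0.003, -0.116]
ft_force: [-1.7, -1.6, -11.5]
grip_width: 0.0259
grip_force: 30.0
```

Emit:
play_rows([
  [[0.0004,0,-0.0019,0,0,0,1],[0.0004,0,-0.0022,0,0,0,1],[0.0005,0,-0.0022,0,0,0,1]],
])

```text
t: 26.03
tcp_pos: [0.5114, -0.0123, 0.0999]
tool_rot: [3.142, 0.002, -0.116]
ft_force: [-2.9, -1.3, -11.7]
grip_width: 0.0255
grip_force: 30.0
```

```bash
cat > lid.py <<'E'
from h import *
ex=np.array([.9933,-.116,0]);ey=np.array([.116,.9933,0])
s=status.sense(); print(s['t'],s['tcp_pos'],s['ft_force'],s['grip_width'])
for n in ('scene','side'):
    c=cam(n);P=cloud(c);d=P-[.602,-.022,0];bx=d@ex;by=d@ey
    for lo,hi in((-.12,-.055),(.055,.12)):
        m=(c['range_z']>0)&(by>lo)&(by<hi)&(bx>-.125)&(bx<.08)&(P[...,2]>.095)&(P[...,2]<.32)
        if m.sum()>50:
            k=np.polyfit(bx[m],P[...,2][m],1); print(n,lo,m.sum(),'lid angle',-np.arctan(k[0]),'resid',np.std(P[...,2][m]-np.polyval(k,bx[m])))
E
python3 lid.py
```

```text
26.0333 [ 0.51136704 -0.01231855  0.09987809] [ -2.86246715  -1.31823199 -11.74237802] 0.0254997573496362
scene -0.12 3636 lid angle 0.414014064682195 resid 0.046251312378087925
scene 0.055 3684 lid angle 0.3890287445630995 resid 0.04514306978918898
side -0.12 3131 lid angle 0.5265375828056058 resid 0.048571891831327214
side 0.055 1152 lid angle 0.37005800620561585 resid 0.036496231339609254
```

```bash
sed -i 's/((-.12,-.055),(.055,.12))/((-.135,-.1),(.1,.135))/; s/(P\[...,2\]<.32)/(P[...,2]<ZM)/; s/^ex=/import sys\nZM=float(sys.argv[1])\nex=/' lid.py; python3 lid.py .135
```

```text
26.1333 [ 0.51186717 -0.01236939  0.10034863] [-3.33000983 -2.2469209  -7.64972899] 0.025595715705986077
scene -0.135 1549 lid angle 0.058234796244067674 resid 0.0009762514410718492
scene 0.1 1646 lid angle 0.057024937768289104 resid 0.0009634034089117606
side -0.135 1204 lid angle 0.05608463375338473 resid 0.0015905247022536717
side 0.1 448 lid angle 0.05670459848689311 resid 0.0010613902390727767
```

The lid is lifting as commanded (0.057 rad). I'll continue along the arc.

Emit:
play_rows([
  [[0.0005,0,-0.0025,0,0,0,1],[0.0007,0,-0.0026,0,0,0,1],[0.0007,0,-0.0028,0,0,0,1],[0.0008,0,-0.0031,0,0,0,1]],
])

```text
t: 26.57
tcp_pos: [0.5148, -0.0127, 0.1114]
tool_rot: [3.142, 0.0, -0.116]
ft_force: [-2.5, -2.3, -12.1]
grip_width: 0.0254
grip_force: 30.0
```

Emit:
play_rows([
  [[0.0011,0,-0.0038,0,0,0,1],[0.0015,0,-0.0044,0,0,0,1],[0.0016,0,-0.0047,0,0,0,1],[0.0018,0,-0.0047,0,0,0,1],[0.002,0,-0.0046,0,0,0,1],[0.002,0,-0.0046,0,0,0,1],[0.0022,0,-0.0045,0,0,0,1],[0.0023,0,-0.0045,0,0,0,1],[0.0025,0,-0.0044,0,0,0,1],[0.0025,0,-0.0043,0,0,0,1]],
])

```text
t: 27.4
tcp_pos: [0.5341, -0.0149, 0.156]
tool_rot: [3.142, 0.0, -0.116]
ft_force: [-3.7, -1.6, -10.2]
grip_width: 0.0258
grip_force: 30.0
```

```bash
python3 lid.py .19
```

```text
27.4 [ 0.53410917 -0.01493697  0.15603183] [ -3.72600508  -1.64147213 -10.15541716] 0.025770877537446838
scene -0.135 2147 lid angle 0.3766755972724313 resid 0.001285783910089062
scene 0.1 2277 lid angle 0.37613233009616814 resid 0.0012851554173312202
side -0.135 1138 lid angle 0.37201512671963616 resid 0.0061882237018706055
side 0.1 426 lid angle 0.3811309411920043 resid 0.0009924307163089012
```

Emit:
play_rows([
  [[0.0027,0,-0.0042,0,0,0,1],[0.0028,0,-0.0042,0,0,0,1],[0.0029,0,-0.0041,0,0,0,1],[0.003,0,-0.004,0,0,0,1],[0.0032,0,-0.0039,0,0,0,1],[0.0032,0,-0.0038,0,0,0,1],[0.0034,0,-0.0038,0,0,0,1],[0.0034,0,-0.0036,0,0,0,1],[0.0036,0,-0.0036,0,0,0,1],[0.0036,0,-0.0034,0,0,0,1]],
])

```text
t: 28.33
tcp_pos: [0.5653, -0.0186, 0.1943]
tool_rot: [3.142, 0.001, -0.116]
ft_force: [-7.2, -1.6, -9.3]
grip_width: 0.026
grip_force: 30.0
```

Emit:
play_rows([
  [[0.0038,0,-0.0033,0,0,0,1],[0.0038,0,-0.0033,0,0,0,1],[0.0039,0,-0.0031,0,0,0,1],[0.004,0,-0.003,0,0,0,1],[0.0041,0,-0.0029,0,0,0,1],[0.0042,0,-0.0028,0,0,0,1],[0.0043,0,-0.0027,0,0,0,1],[0.0043,0,-0.0025,0,0,0,1],[0.0031,0,-0.0017,0,0,0,1],[0.0019,0,-0.0011,0,0,0,1]],
])

```text
t: 29.17
tcp_pos: [0.6026, -0.0229, 0.2211]
tool_rot: [3.142, 0.001, -0.116]
ft_force: [-7.9, -1.9, -5.6]
grip_width: 0.0257
grip_force: 30.0
```

```bash
python3 lid.py .25
```

```text
29.1667 [ 0.60263162 -0.02293401  0.2210968 ] [-7.9317346  -1.94421476 -5.55366146] 0.025669333600062485
scene -0.135 2332 lid angle 0.8809478948375579 resid 0.002020134996914515
scene 0.1 2479 lid angle 0.8807635764515225 resid 0.002025686724828149
side -0.135 521 lid angle 0.8673922249934876 resid 0.010926569983631094
side 0.1 277 lid angle -0.30191822513705263 resid 0.04896714557909754
```

Emit:
play_rows([
  [[-0.0005,0,0.0005,0,0,0,1],[-0.0005,0,0.0005,0,0,0,0.9],[0,0,0,0,0,0,0.7],[0,0,0,0,0,0,0.5],[0,0,0,0,0,0,0.4],[0,0,0,0,0,0,0.3],[0,0,0,0,0,0,0.3],[0,0,0,0,0,0,0.3]],
], squeeze=15)

```text
t: 29.93
tcp_pos: [0.6019, -0.0228, 0.2197]
tool_rot: [-3.142, -0.0, -0.116]
ft_force: [0.0, -0.6, -0.2]
grip_width: 0.0565
grip_force: 0.0
```

Emit:
play_rows([
  [[0,0,-0.005,0,0,0,0.3],[0,0,-0.01,0,0,0,0.3],[0,0,-0.015,0,0,0,0.3],[0,0,-0.02,0,0,0,0.3],[0,0,-0.02,0,0,0,0.3],[0,0,-0.02,0,0,0,0.3],[0,0,-0.01,0,0,0,0.3],[0,0,0,0,0,0,0.3],[0,0,0,0,0,0,0.3],[0,0,0,0,0,0,0.3]],
])

```text
t: 30.77
tcp_pos: [0.6014, -0.0228, 0.3184]
tool_rot: [3.142, 0.002, -0.116]
ft_force: [-0.5, 0.5, 0.2]
grip_width: 0.0651
grip_force: 0.0
```

```bash
python3 lid.py .25; python3 -c "
from h import *
c=cam('side');save(c,'end.png')"
```

```text
30.7667 [ 0.60139634 -0.02281077  0.31844974] [-0.45692364  0.51953172  0.20712434] 0.06508715943032162
scene -0.135 2337 lid angle 0.881568823603038 resid 0.0020266201114686124
scene 0.1 2493 lid angle 0.8811203630239477 resid 0.0019498082689761904
side -0.135 533 lid angle 0.8474080488171328 resid 0.01418017144866937
side 0.1 326 lid angle -0.288811216969829 resid 0.048102127381707015
```

View pics/end.png

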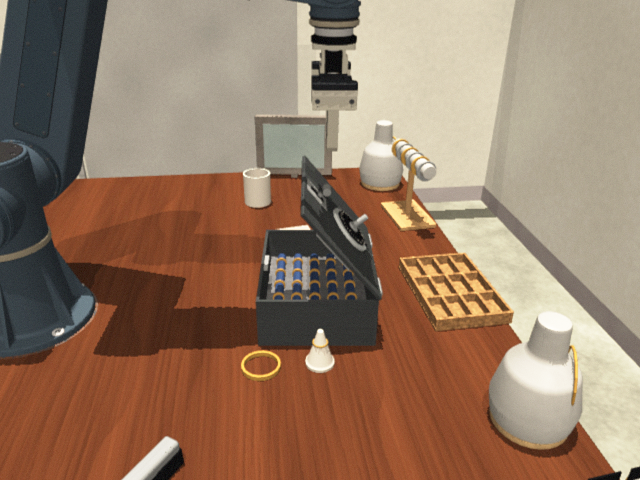

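The picture shows the lid standing open by itself (edge at about (305,165)), the gripper clear above it at (335,100), and the bangle (261,366) and ring cone (320,350) where they were. I'm handing it in.

```bash
python3 -c "
from plant import ticket
print(ticket.sign_off())"
```

```text
the job is handed in; nothing more can be done
None
```

The job is handed in without a verdict shown: the dial was caught near 7.5, the lid measured about 0.88 rad open and stayed there after release, and the robot was touching nothing; the fingertips sat about 39 mm higher than the reported TCP implied, so I set heights by camera, and a vertical pull of up to 24 N built up on the peg during the left turn before I eased it.

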